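# Load the soap stamping press and ratchet its carriage home

## Robot

A 6-joint arm with a two-finger parallel gripper is mounted at the origin on the work surface. World frame = base frame: x ahead of the robot, y to its left, z up, the work surface at z = 0. Lengths are in m, angles in rad, forces in N, time in s.
With the tool pointing down it reaches from about 0.35 to 0.775 m from the base axis. Payload 7.3 kg.
Tool frame: the origin (TCP) lies midway between the tips of the shut fingers; the grasp point (between the pads) lies 19 mm behind it (robot.tcp_to_grasp is the distance from the TCP to the grasp point, in m); z points along the fingers, y is the line along which they close (so a half turn about z gives the same grasp; the last joint's range is limited). The gripper opens to 92 mm and grips with 3 to 60 N. Pads are 19 mm wide; open, the fingers measure 130 mm over their backs; the gripper's body (75 mm by 190 mm) begins 47 mm behind the grasp point.
Start: joints at [-1.248, 0.342, 1.524, -0, 1.275, -0.146], TCP at [0.237, -0.468, 0.227] pointing down, gripper open.
Joint ranges: [-2.53, 2.53], [-0.77, 2.02], [0.04, 2.7], [-1, 4.14], [0.28, 2.66], [-3.11, 3.11]. Speed limits (rad/s): [2.57, 2.57, 3.14, 3.14, 3.14, 3.14].

## Interface

Orientations are given as [roll, pitch, yaw] about the fixed x, y, z axes, in that order (R = Rz(yaw) Ry(pitch) Rx(roll)).
In Python, from cell import readout, cams, ticket, robot gives the robot as it stands. The module is installed in compiled form; this text tells all that it offers.
- The arm moves only by the tool jog_arm, never from a script. Its argument "plan" is a list of rows, each a list of 5 numbers: the shift along the world's x, y, z each as a share of 0.08 m, from -1 to 1, then the turn about the world's z as a share of 90 degrees, from -1 to 1, then the opening, from -1 (shut) to 1 (fully open). A call has 1 to 12 rows; each row is the pose to reach, as a shift and turn from the pose commanded when the call began; what a row does not reach only later rows make up. A row lasts 1/10 s, in which the tool goes at most 50 mm and 8.59 degrees, less where a joint would pass 70% of its speed; a pose out of reach is approached as far as the arm can. A call with a number of a shift or a turn outside -1 to 1 is refused whole. A call with a gripper value outside its range is refused whole. The fingers move at their own pace and stop on an object; "squeeze" is the grip in N (left out, the last holds). Time passes only in rows, so rows that repeat a pose let the fingers close. It gives the time, the measured TCP pose, the force, the opening and the grip force at its end, in the units of the state.
- readout.observe(): the state, without advancing time (a new reading comes with each control period).
- cams.read_camera(name): name is "side" or "top"; returns the picture (384x512x3 uint8, blue, green, red); there is no depth.
- cams.calibration(name): a dict with "K" (3x3 intrinsics, pixels), "world_from_camera" (4x4, takes a point from camera to world coordinates). Camera axes: x right, y down, z forward; pixel columns grow to the right and rows downward; lengths in m; the calibration is good to about 2 mm. A picture is of the moment at which its call begins. calibration takes no time and is no camera call.
- ticket.hand_in(): hands the job in; it is judged then, once.
The state is a dict: "time": time; "qpos": joint angles; "qvel": joint speeds; "joint_efforts": joint torques, N m; "tool_pos": TCP position; "tool_rot": TCP orientation; "contact_force": force on the tool from outside, world axes, zero at the start; "torque": the same for the moment, N m; "opening": finger opening in m; "grip_force": force on a finger pad.
Only numpy, scipy, OpenCV 4.12 (cv2) and the standard library are available. Lean on these libraries where they do the work, as an engineer would, in place of code of your own. Each camera call takes 0.05 s, during which the arm holds its last target. There are 200 camera calls.

## Task

Lay every soap bar from the wooden board flat in a pocket of its own in the press's carriage while the carriage is still out where it stands. Then wind the carriage fully home under the blue beam with the ratchet - flip its red direction lever over to the other side and leave it there, and swing the handle back and forth; do not shove the carriage itself. Finally start the stamping by pressing the blue, then the yellow, then the green key on the control box all the way down, one at a time; never press the red key, and leave the tub, the tape roll and the bottle where they are.

Things in the scene. Friction and masses are not known exactly. Their poses are not given: they have to be found in the camera images.
- press: Soap stamping press, fixed, grey base 370 (x) x 345 (y) x 12 mm. Origin: on the bench under the middle of the carriage as it stands fully out. z up. Rails run along its y; at y = +160 mm a blue beam bridges them (32 mm wide in y, 362 mm long in x, top 140 mm above the bench) on posts at x = -166 and +166 mm, with brass rams under it that end 72 mm above the bench.
- carriage (a joint): How far (m) the carriage has moved along the press's +y: 0 = fully out, 0.16 = fully home at its end stop under the beam (its last 8 mm count as home); it starts at 0 to 0.02. Geared to the ratchet wheel, 0.030 m per radian; it stays where it is left, and resists a direct push with about 30 N.
- tray (a point): Centre of the carriage's floor, 30 mm above the bench; moves with the carriage, axes as the press's. The aluminium carriage, 263 x 56 mm, has four pockets in a row along x, centres at -97.5, -32.5, +32.5, +97.5 mm on this point's x axis. Each is 62 mm (x) by 48 mm (y) inside, with green lips 6 mm high, 3 to 4 mm thick, all round. A bar in its pocket has its x along this x, either way round.
- handle (a joint): Ratchet handle's swing (rad) about the hub axis: 0 = pointing along the press's -x, + anticlockwise from above, stops at -0.85 and +0.85. Stays where left (0.5 N m; 11 N at the knob while winding). Lever at 1.0: anticlockwise strokes wind the carriage home, clockwise ones click freely. Lever at 0: clockwise strokes wind it out, the others click. 14 teeth: up to 0.45 rad of a stroke may be idle.
- hub (a point): Point on the ratchet's upright hub axis, on the top face of its round steel cover (radius 50 mm), 66 mm above the bench, at x = +20, y = -115 mm of the press.
- handle_grip (a point): Grip point on the axis of the black upright knob at the handle's end, 85 mm above the bench: a cylinder of diameter 20 mm, from 66 to 100 mm above the bench, 130 mm from the hub axis, fixed to the handle. The steel handle bar under it (20 mm wide) has its top at 66 mm.
- lever (a joint): Angle (rad) of the red direction lever about the hub axis, relative to the handle, growing clockwise seen from above. 0 = its start, at one stop (winding out), 0.5 = pointing straight away from the handle, 1.0 = flipped over to its other stop (winding home). A detent draws it to its stops; it takes 4 to 8 N at the tab to push it over.
- lever_tab (a point): Middle of the upright red tab at the lever's end, 42 mm from the hub axis, 86 mm above the bench. The tab is 12 mm along the lever, 10 mm across it, and stands from 66 to 96 mm above the bench.
- bar0: White soap bar, 56 (x) x 40 (y) x 28 (z) mm, about 90 g, loose; origin at the centre of its underside. Two to four of the bars are there. They start flat on the wooden board.
- bar1: Honey-yellow soap bar, 56 (x) x 40 (y) x 28 (z) mm, about 90 g, loose; origin at the centre of its underside. Two to four of the bars are there. They start flat on the wooden board.
- bar2: Pale green soap bar, 56 (x) x 40 (y) x 28 (z) mm, about 90 g, loose; origin at the centre of its underside. Two to four of the bars are there. They start flat on the wooden board.
- bar3: Pink soap bar, 56 (x) x 40 (y) x 28 (z) mm, about 90 g, loose; origin at the centre of its underside. Two to four of the bars are there. They start flat on the wooden board.
- board: Fixed wooden drying board, 225 x 225 x 15 mm, origin at the centre of its underside.
- key_blue (a joint): How far (m) the blue key is pressed: 0 = up, 0.006 = fully down (about 5 N; springs back; counts as pressed beyond 0.004).
- key_yellow (a joint): How far (m) the yellow key is pressed: 0 = up, 0.006 = fully down (about 5 N; springs back; counts as pressed beyond 0.004).
- key_green (a joint): How far (m) the green key is pressed: 0 = up, 0.006 = fully down (about 5 N; springs back; counts as pressed beyond 0.004).
- key_red (a joint): How far (m) the red key is pressed: 0 = up, 0.006 = fully down (about 5 N; springs back; counts as pressed beyond 0.004).
- key_blue_top (a point): Centre of the top face of the blue key (diameter 28 mm, 59 mm above the bench when up), in a white collar of diameter 44 mm whose top is 53 mm above the bench. The four keys stand in a two by two grid, 60 mm apart, in any arrangement, on a fixed grey control box 135 x 135 mm, 40 mm high.
- key_yellow_top (a point): Centre of the top face of the yellow key (diameter 28 mm, 59 mm above the bench when up), in a white collar of diameter 44 mm whose top is 53 mm above the bench. The four keys stand in a two by two grid, 60 mm apart, in any arrangement, on a fixed grey control box 135 x 135 mm, 40 mm high.
- key_green_top (a point): Centre of the top face of the green key (diameter 28 mm, 59 mm above the bench when up), in a white collar of diameter 44 mm whose top is 53 mm above the bench. The four keys stand in a two by two grid, 60 mm apart, in any arrangement, on a fixed grey control box 135 x 135 mm, 40 mm high.
- key_red_top (a point): Centre of the top face of the red key (diameter 28 mm, 59 mm above the bench when up), in a white collar of diameter 44 mm whose top is 53 mm above the bench. The four keys stand in a two by two grid, 60 mm apart, in any arrangement, on a fixed grey control box 135 x 135 mm, 40 mm high.
- tub: White plastic tub, radius 50 mm, 70 mm high, loose, to be left alone. Origin at the centre of its underside.
- tape: Yellow tape roll lying flat, radius 45 mm, 30 mm high, loose, to be left alone. Origin at the centre of its underside.
- bottle: White bottle with a blue cap, radius 24 mm, 110 mm high, loose, to be left alone. Origin at the centre of its underside.
Mind the look-alikes: they are no part of the job. What is shaped like the bar1 but orange or purple is not meant. What is shaped like the bar0 but purple is not meant.

How it is judged:
On the way, in this order (a step that is already met when the one before it is completed fails the run):
1. every bar lies flat in a pocket of its own, the carriage still out (within 30 mm of fully out) ((x of bar0 in the frame of tray between -0.1055 and -0.0895 m or x of bar0 in the frame of tray between -0.0405 and -0.0245 m or x of bar0 in the frame of tray between 0.0245 and 0.0405 m or x of bar0 in the frame of tray between 0.0895 and 0.1055 m) and y of bar0 in the frame of tray between -0.008 and 0.008 m and z of bar0 in the frame of tray between -0.004 and 0.005 m and angle between each of bar0, bar1, bar2, bar3's own z axis and vertical below 0.12 rad and (x of bar1 in the frame of tray between -0.1055 and -0.0895 m or x of bar1 in the frame of tray between -0.0405 and -0.0245 m or x of bar1 in the frame of tray between 0.0245 and 0.0405 m or x of bar1 in the frame of tray between 0.0895 and 0.1055 m) and y of bar1 in the frame of tray between -0.008 and 0.008 m and z of bar1 in the frame of tray between -0.004 and 0.005 m and (x of bar2 in the frame of tray between -0.1055 and -0.0895 m or x of bar2 in the frame of tray between -0.0405 and -0.0245 m or x of bar2 in the frame of tray between 0.0245 and 0.0405 m or x of bar2 in the frame of tray between 0.0895 and 0.1055 m) and y of bar2 in the frame of tray between -0.008 and 0.008 m and z of bar2 in the frame of tray between -0.004 and 0.005 m and (x of bar3 in the frame of tray between -0.1055 and -0.0895 m or x of bar3 in the frame of tray between -0.0405 and -0.0245 m or x of bar3 in the frame of tray between 0.0245 and 0.0405 m or x of bar3 in the frame of tray between 0.0895 and 0.1055 m) and y of bar3 in the frame of tray between -0.008 and 0.008 m and z of bar3 in the frame of tray between -0.004 and 0.005 m and value of joint carriage below 0.03 m), for 0.2 s.
2. the carriage is fully home with every bar in its pocket, the direction lever flipped to winding in ((x of bar0 in the frame of tray between -0.1055 and -0.0895 m or x of bar0 in the frame of tray between -0.0405 and -0.0245 m or x of bar0 in the frame of tray between 0.0245 and 0.0405 m or x of bar0 in the frame of tray between 0.0895 and 0.1055 m) and y of bar0 in the frame of tray between -0.008 and 0.008 m and z of bar0 in the frame of tray between -0.004 and 0.005 m and angle between each of bar0, bar1, bar2, bar3's own z axis and vertical below 0.12 rad and (x of bar1 in the frame of tray between -0.1055 and -0.0895 m or x of bar1 in the frame of tray between -0.0405 and -0.0245 m or x of bar1 in the frame of tray between 0.0245 and 0.0405 m or x of bar1 in the frame of tray between 0.0895 and 0.1055 m) and y of bar1 in the frame of tray between -0.008 and 0.008 m and z of bar1 in the frame of tray between -0.004 and 0.005 m and (x of bar2 in the frame of tray between -0.1055 and -0.0895 m or x of bar2 in the frame of tray between -0.0405 and -0.0245 m or x of bar2 in the frame of tray between 0.0245 and 0.0405 m or x of bar2 in the frame of tray between 0.0895 and 0.1055 m) and y of bar2 in the frame of tray between -0.008 and 0.008 m and z of bar2 in the frame of tray between -0.004 and 0.005 m and (x of bar3 in the frame of tray between -0.1055 and -0.0895 m or x of bar3 in the frame of tray between -0.0405 and -0.0245 m or x of bar3 in the frame of tray between 0.0245 and 0.0405 m or x of bar3 in the frame of tray between 0.0895 and 0.1055 m) and y of bar3 in the frame of tray between -0.008 and 0.008 m and z of bar3 in the frame of tray between -0.004 and 0.005 m and value of joint carriage above 0.152 m and value of joint lever above 0.8 rad), for 0.2 s.
3. the blue key is pressed down (value of joint key_blue above 0.004 m), for 0.05 s.
4. the yellow key is pressed down (value of joint key_yellow above 0.004 m), for 0.05 s.
5. the green key is pressed down (value of joint key_green above 0.004 m), for 0.05 s.
At the end, for the whole second after the job is handed in: Every bar lies flat in a pocket of its own (within 8 mm of its centre, tilt under 0.12 rad), the carriage stands fully home (joint above 0.152 of 0.16 m), the direction lever is flipped to winding in (above 0.8 of 1.0 rad), and all keys are up again (all of step 2 and value of joint each of key_blue, key_yellow, key_green, key_red below 0.002 m); the robot touches nothing.
It fails at once if the red key is pressed (value of joint key_red above 0.003 m).
It fails at once if two keys are down together (value of joint each of key_blue, key_yellow above 0.003 m or value of joint each of key_blue, key_green above 0.003 m or value of joint each of key_yellow, key_green above 0.003 m).
It fails at once if the carriage is shoved along with the fingers or the arm (over 25 N, once it is past 30 mm) (value of joint carriage above 0.03 m and contact force between any of the fingers, the arm and carriage above 25 N).
It fails at once if the tub, the tape roll or the bottle is moved from its place (over 30 mm) (distance of any of tub, tape, bottle from where it was at the start of the episode above 0.03 m).
Of bar0, bar1, bar2, bar3 only 2 to 4 are there at a start; the rules pass over those that are not, and their reading is None.
At some moment in a run one of bar0, bar1, bar2, bar3 may be knocked a few centimetres aside while the robot is not near it.
Once in a run the grip may slacken for a moment while it holds something.
It also fails if it takes over 210 s, if anything falls off the work surface, if the arm or the gripper's body presses on something with over 40 N, if the wrist force passes 120 N, or if a joint passes its speed limit or range.

## Working session

There is one attempt and no reset: what is moved stays moved. The work goes in short steps, Python scripts to look and compute and a tool call to move; the robot and the scene stay as the last step left them, time stands still between calls to the robot, and variables do not carry over. Pictures are saved under pics/ and viewed, at most 14 in all, crops included, and the job is handed in when it is done.

Besides the shell and the picture viewer there is one more tool, called after "Request:" in YAML: its name, and indented under it one key for each argument. jog_arm: Moves the arm, as the interface text tells. Shift numbers are shares of 0.08 m and turn numbers shares of 90 degrees, none past 1 either way. Its arguments: {"type":"object","properties":{"plan":{"type":"array"},"squeeze":{"type":"number"}},"required":["plan"]}

```bash
mkdir -p pics
cat > h.py <<'E'
import numpy as np, cv2
from cell import readout, cams, ticket, robot
def snap(n,f=None):
    im=cams.read_camera(n)
    if f: cv2.imwrite('pics/'+f,im)
    return im
def cal(n):
    c=cams.calibration(n); return np.array(c['K']),np.array(c['world_from_camera'])
def ray(n,u,v):
    K,T=cal(n); d=T[:3,:3]@np.linalg.solve(K,[u,v,1.]); return T[:3,3],d
def onz(n,u,v,z):
    o,d=ray(n,u,v); return (o+d*(z-o[2])/d[2]).round(4)
def proj(n,p):
    K,T=cal(n); q=K@(T[:3,:3].T@(np.array(p)-T[:3,3])); return q[:2]/q[2]
def tri(a,b):
    (o1,d1),(o2,d2)=ray('top',*a),ray('side',*b)
    A=np.stack([d1,-d2],1); s=np.linalg.lstsq(A,o2-o1,rcond=None)[0]
    p,q=o1+d1*s[0],o2+d2*s[1]; return ((p+q)/2).round(4),np.linalg.norm(p-q).round(4)
E
python3 - <<'E'
from h import *
for n in('top','side'):
    im=snap(n); cv2.imwrite(f'pics/{n}0.png',cv2.resize(im,(800,600),interpolation=cv2.INTER_CUBIC)); K,T=cal(n); print(n,K.round(1).tolist(),T.round(3).tolist())
print(readout.observe())
E
```

```text
top [[435.0, 0.0, 254.1], [0.0, 435.0, 185.2], [0.0, 0.0, 1.0]] [[0.021, -0.995, 0.096, 0.415], [-1.0, -0.019, 0.019, -0.076], [-0.017, -0.096, -0.995, 1.399], [0.0, 0.0, 0.0, 1.0]]
side [[490.6, 0.0, 255.8], [0.0, 490.6, 200.3], [0.0, 0.0, 1.0]] [[0.835, -0.376, 0.403, -0.121], [-0.551, -0.561, 0.618, -1.08], [-0.006, -0.738, -0.675, 1.188], [0.0, 0.0, 0.0, 1.0]]
{'time': 0.1, 'qpos': array([-1.24800368e+00,  3.42648459e-01,  1.52489306e+00,  8.23642902e-06,
        1.27536631e+00, -1.45996276e-01]), 'qvel': array([-0.00012367, -0.00086124, -0.00352119, -0.00068628,  0.00105441,
       -0.00041895]), 'joint_efforts': array([ 2.09074002e-03, -4.32001948e+01, -2.44694799e+01,  7.18557998e-02,
        5.25866705e-02, -5.46935075e-05]), 'tool_pos': array([ 0.23711337, -0.46802375,  0.22612675]), 'tool_rot': array([-3.14029262e+00, -1.99121785e-04,  4.68786395e-01]), 'contact_force': array([0.37101535, 0.310395  , 0.41014096]), 'torque': array([-0.01344063,  0.02538848,  0.00482827]), 'grip_force': 0.0, 'opening': 0.09157827524476345}
```

View pics/top0.png

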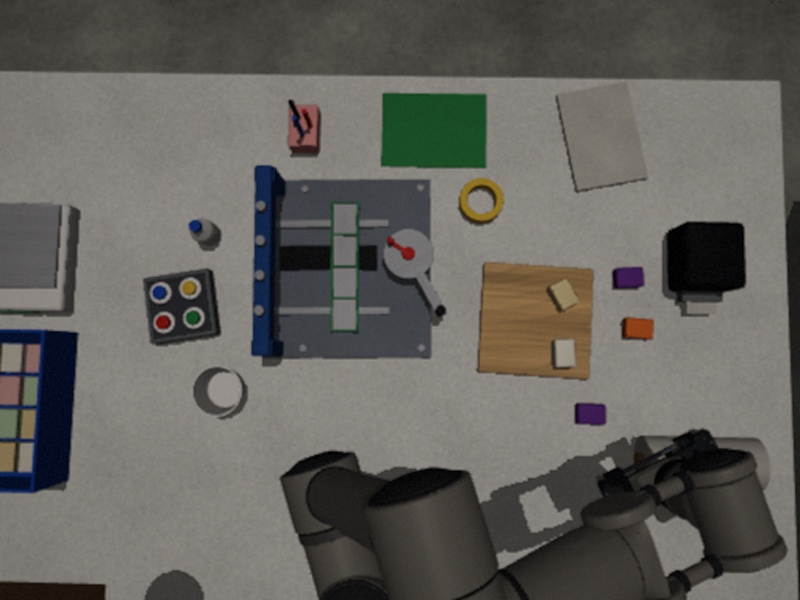

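View pics/side0.png

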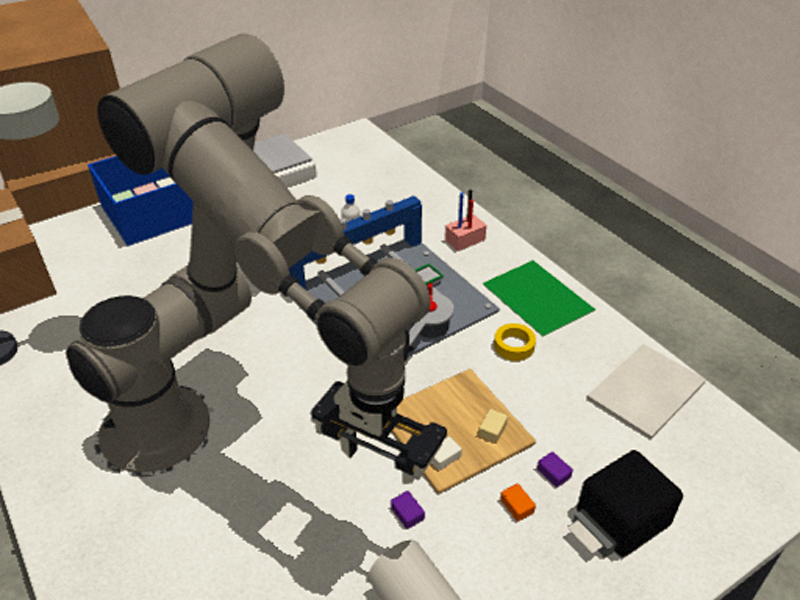

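The top view shows two bars: white at about (361,226) px and honey at about (360,189) px. It also shows the press with the carriage out at about (220,171), the knob at (281,198), the red tab at (249,154) and the keys at left. The side view is partly blocked by the arm.

```bash
cat >> h.py <<'E'
def hsv(im): return cv2.cvtColor(im,cv2.COLOR_BGR2HSV)
def blobs(mask,amin=15):
    c,_=cv2.findContours(mask.astype(np.uint8),cv2.RETR_EXTERNAL,cv2.CHAIN_APPROX_NONE)
    return sorted([k for k in c if cv2.contourArea(k)>=amin],key=cv2.contourArea,reverse=True)
def roi(m,x0,x1,y0,y1):
    r=np.zeros_like(m); r[y0:y1,x0:x1]=m[y0:y1,x0:x1]; return r
def wrect(n,c,z):
    P=np.array([onz(n,u,v,z)[:2] for u,v in c.reshape(-1,2)+0.0])
    (cx,cy),(w,h),a=cv2.minAreaRect((P*1000).astype(np.float32))
    if w<h: w,h,a=h,w,a+90
    return np.round([cx,cy,w,h,(a+90)%180-90],1)
E
python3 - <<'E'
from h import *
im=snap('top'); H=hsv(im)
h,s,v=[H[...,i].astype(int) for i in range(3)]
def show(name,m,z,k=3,amin=10):
    for c in blobs(m,amin)[:k]:
        M=c.reshape(-1,2); print(name,cv2.contourArea(c),M.mean(0).round(1),wrect('top',c,z))
show('board',roi((h>8)&(h<22)&(s>90)&(v>80),290,400,150,260),.015,1)
G=roi((h>40)&(h<90)&(s>80),205,235,120,220); show('lips',G,.036,6)
show('red',roi(((h<6)|(h>174))&(s>140),240,285,140,180),.096,2)
show('knob',roi(v<35,265,295,185,210),.100,2)
K=lambda m:roi(m,90,142,170,222)
show('kb',K((h>105)&(h<130)&(s>120)),.059,2);show('ky',K((h>15)&(h<32)&(s>120)),.059,2)
show('kg',K((h>45)&(h<90)&(s>100)),.059,2);show('kr',K(((h<6)|(h>174))&(s>120)),.059,2)
show('beam',roi((h>105)&(h<130)&(s>120)&(v>60),155,190,100,235),.14,2)
for p in [(361,226),(360,189),(370,189),(355,210),(278,200)]: print(p,H[p[1],p[0]])
show('tub',roi((v>120),120,160,230,270),.07,2)
big=np.hstack([cv2.resize(im[95:235,150:290],None,fx=3,fy=3,interpolation=cv2.INTER_CUBIC),cv2.resize(im[160:245,300:385],(420,420),interpolation=cv2.INTER_CUBIC)[:420]])
big=big[:420,:800]; cv2.imwrite('pics/crop1.png',big)
E
```

```text
board 4789.0 [342.5 204.9] [ 491.4 -330.7  224.   222.9   87.2]
lips 750.0 [220.3 163.8] [592.9  59.2 261.9  57.3   1.5]
red 61.0 [256.4 158.6] [624.1 -56.4  60.3  21.5  45.9]
knob 20.0 [281.4 198.6] [ 501.  -133.7   17.    12.7  -44. ]
knob 13.5 [271.4 190.8] [ 523.5 -103.1   40.3    5.4   27.5]
kb 42.0 [101.5 186.9] [530.1 424.6  22.1  22.  -88.2]
ky 44.0 [120.5 183.8] [540.6 365.6  22.1  22.  -88.2]
kg 44.0 [123.  202.6] [481.6 354.8  25.   21.8 -88.2]
kr 46.5 [103.8 205.7] [471.1 413.6  25.1  21.8 -88.2]
beam 793.0 [167.5 166. ] [589.5 204.8 355.   29.3   1.3]
(361, 226) [ 21  31 156]
(360, 189) [ 20  90 150]
(370, 189) [ 17 126 123]
(355, 210) [ 16 130 116]
(278, 200) [10 14 53]
tub 1521.0 [139.5 249.5] [339.4 294.  120.7 118.7 -88.1]
```

View pics/crop1.png

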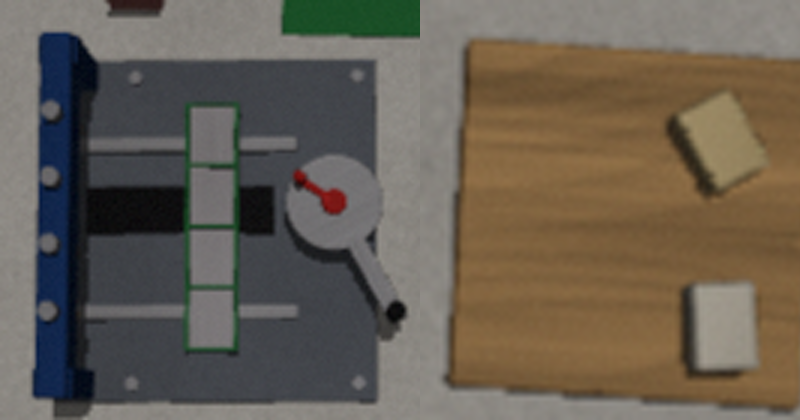

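The crop confirms the carriage with four empty pockets, the handle and lever as expected, and both bars upright-flat on the board. I'll shift the tool out of the side camera's line of sight.

Request:
jog_arm:
  plan:
    - [-0.5,0,0.25,0,1]
    - [-1,0,0.5,0,1]
    - [-1,0,0.5,0,1]

```text
time: 0.45
tool_pos: [0.154, -0.4695, 0.2691]
tool_rot: [3.138, 0.003, 0.465]
contact_force: [1.2, 0.3, 0.5]
opening: 0.0919
grip_force: 0.0
```

```bash
cat >> h.py <<'E'
def seg(n,bx,kind):
    H=hsv(snap(n) if isinstance(n,str) else n); h,s,v=[H[...,i].astype(int) for i in range(3)]
    m=(s<60)&(v>115) if kind=='w' else (s<112)&(s>60)&(v>130)
    return roi(m,*bx)
E
python3 - <<'E'
from h import *
t=snap('top'); s=snap('side')
print(readout.observe()['tool_pos'])
for n,z in(('w',.043),('y',.043)):
    b=(345,380,208,240) if n=='w' else (345,380,172,205)
    c=blobs(seg(t,b,n))[0]; w=wrect('top',c,z); print(n,cv2.contourArea(c),c.reshape(-1,2).mean(0),w)
    for zz in (.015,.043): print('side px',proj('side',[w[0]/1000,w[1]/1000,zz]).round(1))
x=cv2.resize(s[230:330,240:370],(780,600),interpolation=cv2.INTER_CUBIC); cv2.imwrite('pics/s2.png',x)
E
```

```text
[ 0.15674419 -0.46847433  0.26690843]
w 174.0 [361.48076923 225.38461538] [ 426.2 -384.5   52.9   33.9    0. ]
side px [283.2 291.9]
side px [283.5 286. ]
y 146.0 [360.93181818 187.54545455] [ 543.2 -383.    48.5   33.7   27.5]
side px [314.2 274.2]
side px [314.9 268.2]
```

View pics/s2.png

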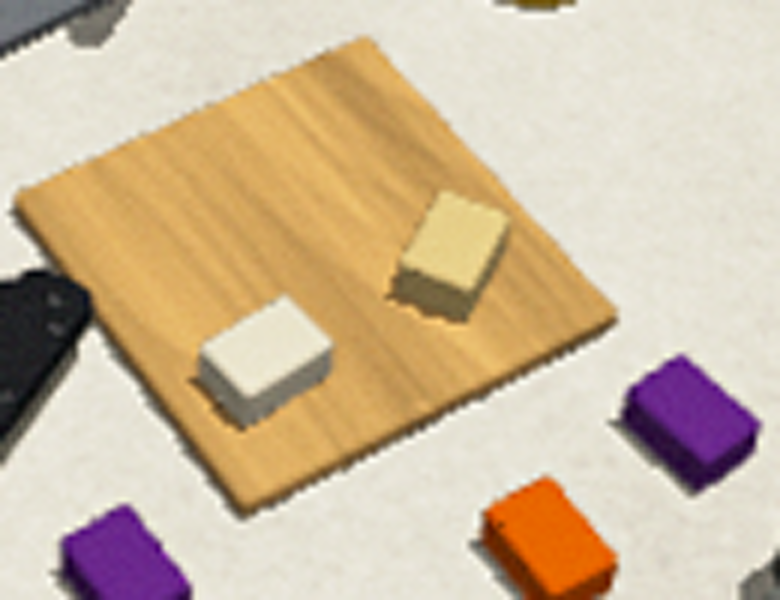

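The side crop shows both bars flat: white top-face centre at about (283.8,287.3) px and honey at about (315.4,269.2) px. I'll triangulate their heights.

Run:
```python
from h import *
print(tri((361.5,225.4),(283.8,287.3)),tri((360.9,187.5),(315.4,269.2)))
s=snap('side'); H=hsv(s);h,S,v=[H[...,i].astype(int) for i in range(3)]
for nm,m in(('w',roi((S<40)&(v>185),270,298,275,300)),('y',roi((S>60)&(v>165)&(S<115),300,328,258,282))):
    for c in blobs(m)[:2]: print(nm,cv2.contourArea(c),np.mean(cv2.boxPoints(cv2.minAreaRect(c)),0),wrect('side',c,.043))
o=readout.observe(); print(o['tool_pos'],o['tool_rot'],o['qpos'])
cv2.imwrite('pics/s3.png',cv2.resize(s[120:250,150:350],(800,520),interpolation=cv2.INTER_CUBIC))
```

```text
(array([ 0.4265, -0.3857,  0.0378]), np.float64(0.0)) (array([ 0.5446, -0.384 ,  0.0386]), np.float64(0.0002))
w 150.5 [283.7692  287.15384] [ 424.3 -388.2   48.6   36.1    4.8]
y 151.0 [315.29996 269.4    ] [ 541.8 -387.6   52.6   37.4   29.2]
[ 0.15740206 -0.4681323   0.26633655] [-3.14121775e+00 -6.73229809e-04  4.68064978e-01] [-1.40209989e+00  2.55253007e-01  1.53571592e+00  5.45832335e-04
  1.35118053e+00 -2.99487729e-01]
```

View pics/s3.png

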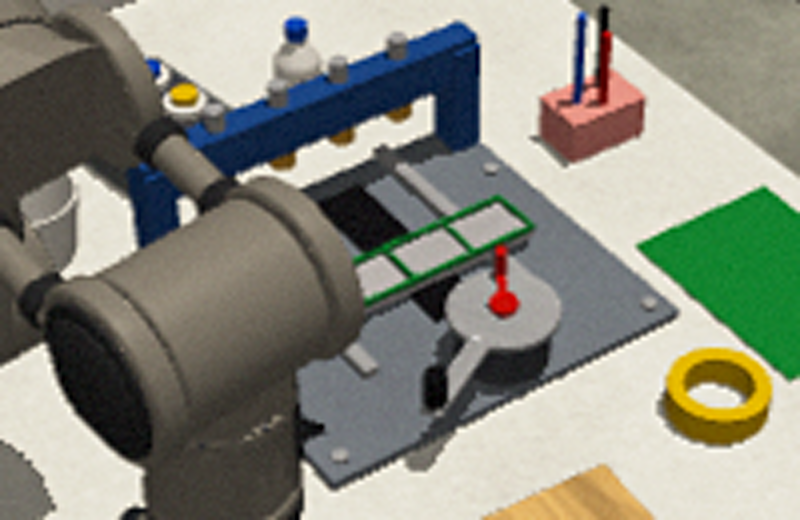

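Request:
jog_arm:
  plan:
    - [0.6,0.6,0,-0.09,1]
    - [1,1,0,-0.18,1]
    - [1,1,0,-0.275,1]

```text
time: 0.9
tool_pos: [0.2398, -0.3853, 0.2658]
tool_rot: [-3.139, -0.0, 0.048]
contact_force: [-0.2, -0.1, -0.4]
opening: 0.0918
grip_force: 0.0
```

Request:
jog_arm:
  plan:
    - [0.6,0,0,0,1]
    - [1,0,0,0,1]

```text
time: 1.1
tool_pos: [0.3203, -0.3868, 0.2661]
tool_rot: [-3.141, -0.0, 0.052]
contact_force: [0.7, -1.0, -0.3]
opening: 0.0922
grip_force: 0.0
```

Request:
jog_arm:
  plan:
    - [0.6,0,0,0,1]
    - [1,0,0,0,1]

```text
time: 1.3
tool_pos: [0.4007, -0.3867, 0.2655]
tool_rot: [-3.14, 0.0, 0.053]
contact_force: [-0.3, 0.3, -0.3]
opening: 0.0915
grip_force: 0.0
```

Request:
jog_arm:
  plan:
    - [0.37,0.037,-0.4,0,1]
    - [0.37,0.037,-1,0,1]
    - [0.37,0.037,-1,0,1]

```text
time: 1.6
tool_pos: [0.4256, -0.3808, 0.1794]
tool_rot: [-3.13, 0.009, 0.053]
contact_force: [-1.3, 0.3, -0.4]
opening: 0.0922
grip_force: 0.0
```

Request:
jog_arm:
  plan:
    - [0,0,-0.5,0,1]
    - [0,0,-1,0,1]
    - [0,0,-1,0,1]
    - [0,0,-1,0,1]

```text
time: 2.0
tool_pos: [0.4273, -0.3858, 0.1083]
tool_rot: [3.141, -0.0, 0.05]
contact_force: [0.6, -0.1, 0.5]
opening: 0.0918
grip_force: 0.0
```

Run:
```python
from h import *
s=snap('side','s4.png'); t=snap('top')
x=np.hstack([cv2.resize(s[215:315,235:335],(400,400),interpolation=cv2.INTER_CUBIC),cv2.resize(t[150:250,300:400],(400,400),interpolation=cv2.INTER_CUBIC)]); cv2.imwrite('pics/s4.png',x)
o=readout.observe(); print(o['tool_pos'],o['tool_rot'])
```

```text
[ 0.42799689 -0.38670716  0.10972737] [ 3.13794127e+00 -2.79460361e-03  5.01260548e-02]
```

View pics/s4.png

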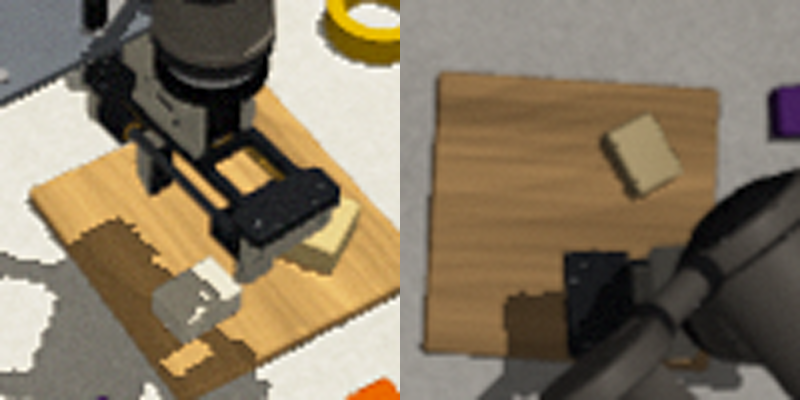

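The gripper hangs over the white bar with its fingers on either side, and the honey bar has not moved. I'll go down, grip and lift.

Request:
jog_arm:
  plan:
    - [0,0,-0.5,0,1]
    - [0,0,-0.9,0,1]
    - [0,0,-1,0,1]
    - [0,0,-1,0,1]
    - [0,0,-1,0,-1]
    - [0,0,-1,0,-1]
    - [0,0,-1,0,-1]
    - [0,0,-1,0,-1]
    - [0,0,-1,0,-1]
    - [0,0,-1,0,-1]
  squeeze: 35

```text
time: 3.1
tool_pos: [0.4269, -0.3854, 0.0269]
tool_rot: [3.141, -0.0, 0.05]
contact_force: [0.9, -0.0, -0.4]
opening: 0.0485
grip_force: 0.0
```

Request:
jog_arm:
  plan:
    - [0,0,0,0,-1]
    - [0,0,0.3,0,-1]
    - [0,0,0.7,0,-1]
    - [0,0,1,0,-1]
    - [0,0,1,0,-1]

```text
time: 3.6
tool_pos: [0.4282, -0.3869, 0.11]
tool_rot: [3.136, -0.004, 0.05]
contact_force: [-0.1, -0.5, -2.1]
opening: 0.0392
grip_force: 35.0
```

Fingers were still closing as the lift began, so I'll check how the bar sits.

Run:
```python
from h import *
s=snap('side')
o=readout.observe(); p=o['tool_pos']; print(p,o['opening'],o['grip_force'])
q=proj('side',p); print(q)
for dz in(-.012,.016):
  for dx in(-.028,.028):
    for dy in(-.02,.02): print(dz,dx,dy,(proj('side',p+[dx,dy,dz])-[q[0].round()-50,q[1].round()-50])*6+3)
u,v=q.round().astype(int); cv2.imwrite('pics/s5.png',cv2.resize(s[v-50:v+50,u-50:u+50],(600,600),interpolation=cv2.INTER_CUBIC))
```

```text
[ 0.42734096 -0.38602204  0.10786774] 0.03989612053015716 34.99969124794006
[284.92425311 271.85076388]
-0.012 -0.028 -0.02 [278.03844883 373.02731443]
-0.012 -0.028 0.02 [228.64190048 316.54665693]
-0.012 0.028 -0.02 [374.82643522 320.2133889 ]
-0.012 0.028 0.02 [324.52462536 265.56093437]
0.016 -0.028 -0.02 [279.78322769 334.85036683]
0.016 -0.028 0.02 [229.67329219 278.27890346]
0.016 0.028 -0.02 [377.88064896 281.93619175]
0.016 0.028 0.02 [326.84147525 227.2210115 ]
```

View pics/s5.png

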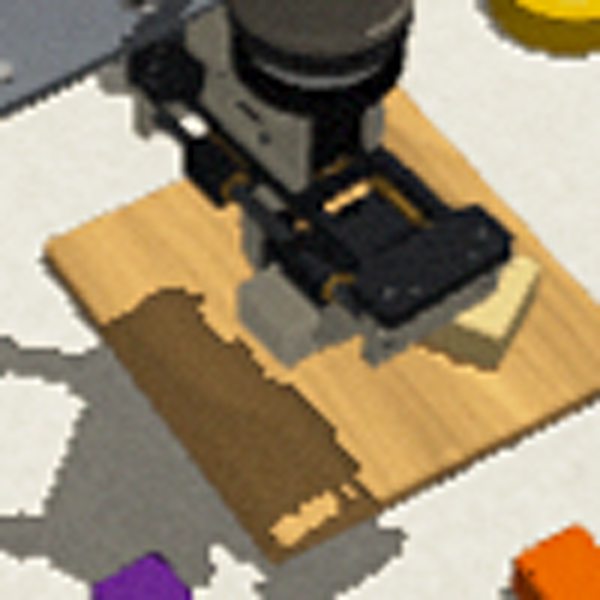

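The bar is held level; it sits perhaps a few mm forward of the TCP. I'll carry it high over the knob to above the −97.5 mm pocket and measure it against the lips there.

Request:
jog_arm:
  plan:
    - [0,0,0.5,0,-1]
    - [0,0,1,0,-1]
    - [0,0.4,1,0,-1]
    - [0,1,1,0,-1]

```text
time: 4.05
tool_pos: [0.4267, -0.3063, 0.1859]
tool_rot: [3.141, -0.0, 0.047]
contact_force: [0.2, 0.1, -1.2]
opening: 0.0398
grip_force: 35.0
```

Request:
jog_arm:
  plan:
    - [0,0.5,0,0,-1]
    - [0,1,0,0,-1]

```text
time: 4.25
tool_pos: [0.4258, -0.2234, 0.1849]
tool_rot: [-3.14, 0.002, 0.05]
contact_force: [-0.1, 1.2, -0.8]
opening: 0.0394
grip_force: 35.0
```

Request:
jog_arm:
  plan:
    - [0,0.5,0,0,-1]
    - [0,1,0,0,-1]

```text
time: 4.45
tool_pos: [0.4258, -0.1435, 0.1851]
tool_rot: [-3.14, 0.003, 0.05]
contact_force: [-0.2, 1.0, -0.5]
opening: 0.0395
grip_force: 35.0
```

Request:
jog_arm:
  plan:
    - [0,0.5,0,0,-1]
    - [0,1,0,0,-1]

```text
time: 4.65
tool_pos: [0.4258, -0.0636, 0.1852]
tool_rot: [-3.141, 0.003, 0.05]
contact_force: [1.5, -1.3, -0.3]
opening: 0.0401
grip_force: 35.0
```

Request:
jog_arm:
  plan:
    - [0,0.5,0,0,-1]
    - [0,1,0,-0.017,-1]
    - [0.4,1,0,-0.017,-1]
    - [0.85,1,0,-0.017,-1]

```text
time: 5.05
tool_pos: [0.4942, 0.0163, 0.1854]
tool_rot: [-3.141, 0.003, 0.026]
contact_force: [0.7, 0.3, -0.5]
opening: 0.0397
grip_force: 35.0
```

Request:
jog_arm:
  plan:
    - [0,0.52,-0.4,0,-1]
    - [0,0.52,-0.8,0,-1]
    - [0,0.52,-1,0,-1]
    - [0,0.52,-1,0,-1]
    - [0,0.52,-1,0,-1]

```text
time: 5.55
tool_pos: [0.4945, 0.0561, 0.1061]
tool_rot: [-3.142, 0.002, 0.023]
contact_force: [0.4, 0.5, -1.2]
opening: 0.0401
grip_force: 35.0
```

Run:
```python
from h import *
s=snap('side')
o=readout.observe(); p=o['tool_pos']; print(p,o['tool_rot'],o['opening'],o['grip_force'])
u,v=proj('side',[.53,.05,.06]).round().astype(int); print(u,v)
for nm,q in dict(TCP=p,pkLL=[.4955-.031,.0566-.024,.036],barc=p+[-.028,-.02,-.012]).items(): print(nm,proj('side',q).round(1),((proj('side',q)-[u-50,v-40])*8+4).round())
cv2.imwrite('pics/s6.png',cv2.resize(s[v-40:v+35,u-50:u+50],(800,600),interpolation=cv2.INTER_CUBIC))
```

```text
[0.49507852 0.05601435 0.10692008] [ 3.14146223e+00 -1.27508558e-04  2.31898092e-02] 0.03951362760883373 34.99979496002197
235 187
TCP [225.1 179.4] [325. 263.]
pkLL [222.  201.8] [300. 443.]
barc [221.2 188.2] [294. 334.]
```

View pics/s6.png

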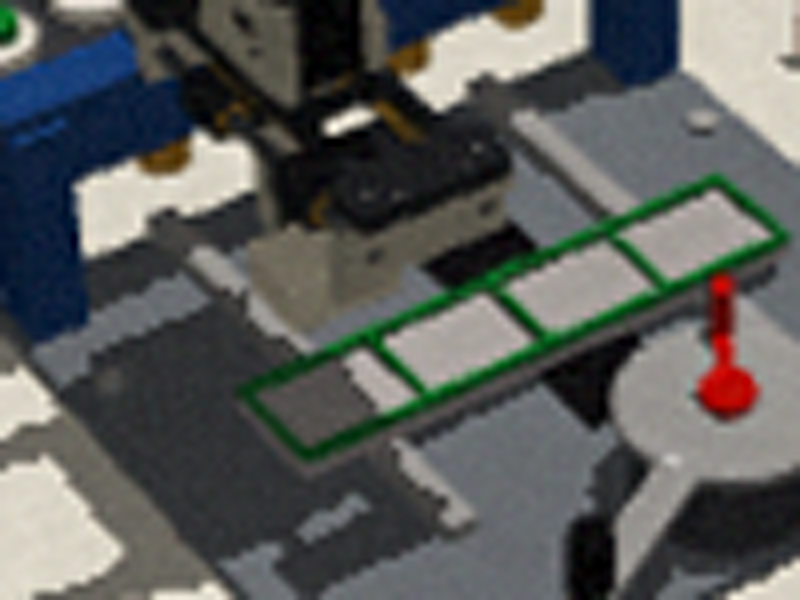

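The hanging bar's near corner at (305,330) px and the pocket's inner corner at (310,443) px show the same bias against prediction. The bar is therefore centred over the pocket to about 1 mm, so I'll lower and release.

Request:
jog_arm:
  plan:
    - [0,0,-0.3,0,-1]
    - [0,0,-0.55,0,-1]
    - [0,0,-0.7,0,-1]
    - [0,0,-0.8,0,-1]
    - [0,0,-0.81,0,-1]
    - [0,0,-0.81,0,-1]

```text
time: 6.2
tool_pos: [0.4953, 0.0561, 0.0425]
tool_rot: [3.141, -0.001, 0.023]
contact_force: [-0.1, -0.0, -1.1]
opening: 0.0393
grip_force: 35.0
```

Request:
jog_arm:
  plan:
    - [0,0,0,0,-0.1]
    - [0,0,0,0,0.3]
    - [0,0,0,0,0.3]
    - [0,0,0.4,0,0.3]
    - [0,0,1,0,0.3]
    - [0,0,1,0,0.3]

```text
time: 6.8
tool_pos: [0.4985, 0.0562, 0.1275]
tool_rot: [3.141, -0.011, 0.024]
contact_force: [1.0, -0.8, -0.1]
opening: 0.0597
grip_force: 0.0
```

Run:
```python
from h import *
s=snap('side')
o=readout.observe(); p=o['tool_pos']; print(p,o['tool_rot'],o['opening'],o['grip_force'])
u,v=235,187
cv2.imwrite('pics/s7.png',cv2.resize(s[v-40:v+35,u-50:u+50],(800,600),interpolation=cv2.INTER_CUBIC))
```

```text
[0.49691731 0.05615863 0.12495467] [ 3.1410218  -0.00712874  0.02357864] 0.05985249378569502 0.0
```

View pics/s7.png

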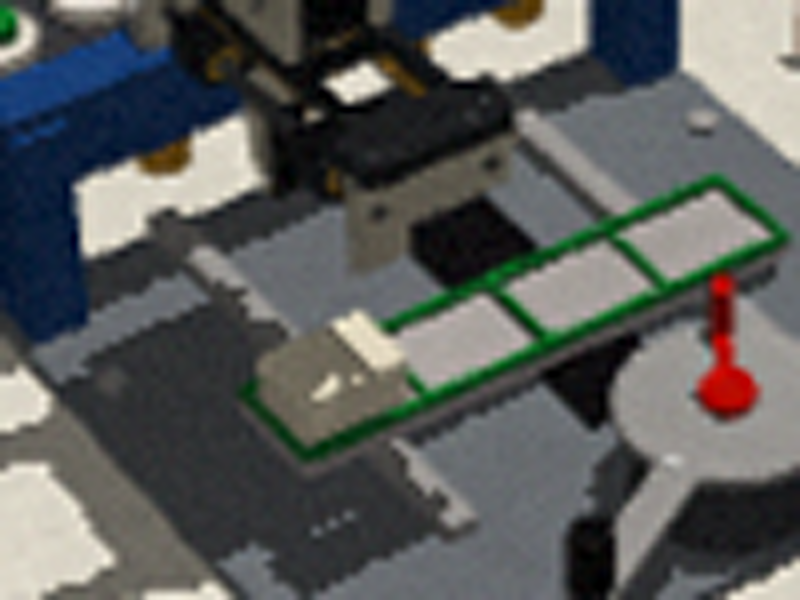

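The white bar sits down inside the first pocket, with its lip visible all round at (250–310,400–455) px. Now I'll re-measure honey.

Run:
```python
from h import *
t=snap('top'); s=snap('side')
for c in blobs(seg(t,(305,400,155,260),'y'),60)[:2]: print(cv2.contourArea(c),c.reshape(-1,2).mean(0),wrect('top',c,.043))
H=hsv(s);h,S,v=[H[...,i].astype(int) for i in range(3)]
for c in blobs(roi((S>60)&(v>165)&(S<115),260,345,240,300),60)[:2]: print(cv2.contourArea(c),wrect('side',c,.043))
```

```text
163.5 [361.42553191 187.95744681] [ 543.1 -384.3   52.7   36.2   27.7]
141.5 [ 541.9 -387.5   52.1   37.2   28.8]
```

Request:
jog_arm:
  plan:
    - [0,0,0.5,0,1]
    - [0,0,1,0,1]
    - [0,-0.5,1,0,1]
    - [0,-1,1,0,1]

```text
time: 7.35
tool_pos: [0.4947, -0.0239, 0.2017]
tool_rot: [3.141, -0.0, 0.026]
contact_force: [0.5, -0.5, -0.2]
opening: 0.0872
grip_force: 0.0
```

Request:
jog_arm:
  plan:
    - [0,-0.5,0,0.09,1]
    - [0,-1,0,0.18,1]

```text
time: 7.55
tool_pos: [0.494, -0.105, 0.2004]
tool_rot: [-3.14, 0.002, 0.312]
contact_force: [0.7, 0.1, 1.1]
opening: 0.0913
grip_force: 0.0
```

Request:
jog_arm:
  plan:
    - [0,-0.5,0,0.06,1]
    - [0,-1,0,0.12,1]

```text
time: 7.75
tool_pos: [0.4939, -0.1851, 0.2002]
tool_rot: [-3.139, 0.002, 0.499]
contact_force: [0.9, -0.3, -0.1]
opening: 0.0915
grip_force: 0.0
```

Request:
jog_arm:
  plan:
    - [0,-0.5,0,0,1]
    - [0,-1,0,0,1]

```text
time: 7.95
tool_pos: [0.4939, -0.2651, 0.2]
tool_rot: [-3.139, 0.001, 0.495]
contact_force: [0.6, -0.3, -0.3]
opening: 0.0917
grip_force: 0.0
```

Request:
jog_arm:
  plan:
    - [0.3,-0.5,0,0,1]
    - [0.605,-1,0,0,1]
    - [0.605,-1,-0.5,0,1]
    - [0.605,-1,-1,0,1]

```text
time: 8.35
tool_pos: [0.5435, -0.3453, 0.1194]
tool_rot: [3.141, -0.0, 0.493]
contact_force: [1.0, 0.6, -0.5]
opening: 0.092
grip_force: 0.0
```

Request:
jog_arm:
  plan:
    - [0,-0.515,0,0,1]
    - [0,-0.515,-0.4,0,1]
    - [0,-0.515,-0.8,0,1]
    - [0,-0.515,-1,0,1]
    - [0,-0.515,-1,0,1]

```text
time: 8.85
tool_pos: [0.5407, -0.383, 0.0367]
tool_rot: [-3.133, 0.003, 0.494]
contact_force: [1.0, 0.6, -0.0]
opening: 0.0917
grip_force: 0.0
```

Request:
jog_arm:
  plan:
    - [0,0,-0.1,0,1]
    - [0,0,-0.19,0,1]
    - [0,0,-0.19,0,-1]
    - [0,0,-0.19,0,-1]
    - [0,0,-0.19,0,-1]
    - [0,0,-0.19,0,-1]
    - [0,0,-0.19,0,-1]
    - [0,0,-0.19,0,-1]
    - [0,0,-0.19,0,-1]
    - [0,0,-0.19,0,-1]
    - [0,0,-0.19,0,-1]
    - [0,0,-0.19,0,-1]

```text
time: 10.05
tool_pos: [0.5432, -0.385, 0.0268]
tool_rot: [3.141, -0.0, 0.495]
contact_force: [-1.0, 0.2, 1.7]
opening: 0.0399
grip_force: 35.0
```

Request:
jog_arm:
  plan:
    - [0,0,0.3,0,-1]
    - [0,0,0.7,0,-1]
    - [0,0,1,0,-1]
    - [0,0,1,0,-1]

```text
time: 10.45
tool_pos: [0.5449, -0.3864, 0.1107]
tool_rot: [3.135, -0.002, 0.495]
contact_force: [0.5, -0.4, -0.9]
opening: 0.0397
grip_force: 35.0
```

Request:
jog_arm:
  plan:
    - [0,0,0.5,0,-1]
    - [0,0,1,0,-1]
    - [0,0.4,1,-0.07,-1]
    - [0,1,1,-0.15,-1]

```text
time: 10.85
tool_pos: [0.543, -0.3064, 0.1862]
tool_rot: [3.14, -0.001, 0.251]
contact_force: [1.1, 0.7, -1.9]
opening: 0.0396
grip_force: 35.0
```

Request:
jog_arm:
  plan:
    - [0,0.5,0,-0.075,-1]
    - [0,1,0,-0.149,-1]

```text
time: 11.05
tool_pos: [0.5424, -0.2231, 0.1852]
tool_rot: [-3.14, 0.002, 0.02]
contact_force: [0.2, -0.2, -0.7]
opening: 0.0399
grip_force: 35.0
```

Request:
jog_arm:
  plan:
    - [0,0.5,0,0,-1]
    - [0,1,0,0,-1]

```text
time: 11.25
tool_pos: [0.5424, -0.1432, 0.1852]
tool_rot: [-3.141, 0.002, 0.025]
contact_force: [-0.1, 0.0, -0.8]
opening: 0.0397
grip_force: 35.0
```

Request:
jog_arm:
  plan:
    - [0.1,0.5,0,0,-1]
    - [0.219,1,0,0,-1]

```text
time: 11.45
tool_pos: [0.56, -0.0633, 0.1854]
tool_rot: [-3.141, 0.002, 0.025]
contact_force: [0.6, -0.6, -1.1]
opening: 0.0395
grip_force: 35.0
```

Request:
jog_arm:
  plan:
    - [0,0.5,0,0,-1]
    - [0,1,0,0,-1]

```text
time: 11.65
tool_pos: [0.5601, 0.0167, 0.1851]
tool_rot: [-3.141, 0.002, 0.025]
contact_force: [0.6, 1.0, -1.3]
opening: 0.0399
grip_force: 35.0
```

Request:
jog_arm:
  plan:
    - [0,0.53,0,0,-1]
    - [0,0.53,-0.5,0,-1]
    - [0,0.53,-1,0,-1]
    - [0,0.53,-1,0,-1]
    - [0,0.53,-1,0,-1]

```text
time: 12.15
tool_pos: [0.5603, 0.0573, 0.1062]
tool_rot: [-3.142, 0.002, 0.025]
contact_force: [0.6, -0.3, -0.1]
opening: 0.0397
grip_force: 35.0
```

Run:
```python
from h import *
s=snap('side')
o=readout.observe(); p=o['tool_pos']; print(p,o['tool_rot'],o['opening'],o['grip_force'])
u,v=235,187
for nm,q in dict(pkLL=[.5605-.031,.0582-.024,.036],barc=p+[-.028,-.02,-.012],barr=p+[.028,-.02,-.012]).items(): print(nm,proj('side',q).round(1),((proj('side',q)-[u-50,v-40])*8+4).round())
cv2.imwrite('pics/s8.png',cv2.resize(s[v-40:v+35,u-50:u+50],(800,600),interpolation=cv2.INTER_CUBIC))
```

```text
[0.56146773 0.05709965 0.10764508] [ 3.14144041e+00 -1.01024425e-03  2.45317452e-02] 0.03951513285826804 34.98498022556305
pkLL [237.6 194.6] [425. 385.]
barc [237.6 180.8] [425. 275.]
barr [251.3 175.1] [534. 229.]
```

View pics/s8.png

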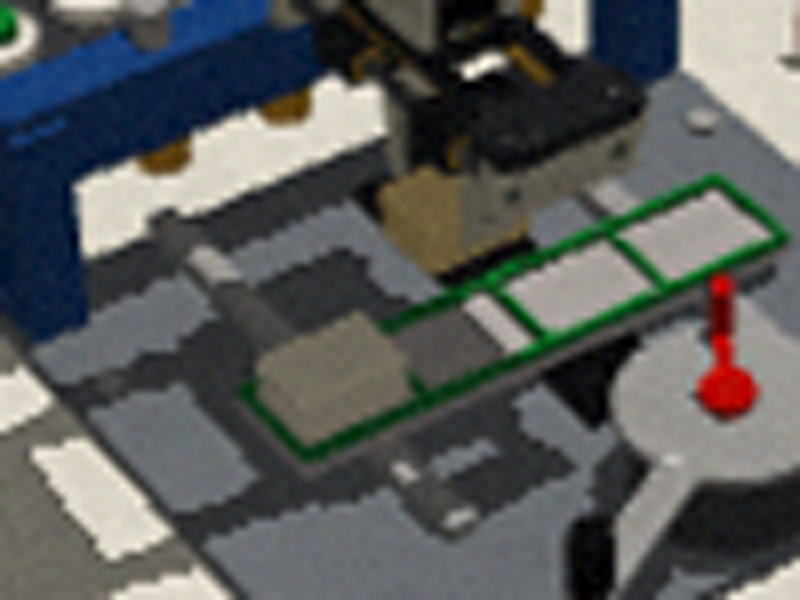

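The honey bar's near corner at (433,274) and the pocket's inner corner at (432,385) share the usual +8 px bias, so it is aligned. I'll lower and release.

Request:
jog_arm:
  plan:
    - [0,0,-0.3,0,-1]
    - [0,0,-0.55,0,-1]
    - [0,0,-0.7,0,-1]
    - [0,0,-0.8,0,-1]
    - [0,0,-0.81,0,-1]
    - [0,0,-0.81,0,-1]

```text
time: 12.8
tool_pos: [0.5614, 0.0573, 0.0428]
tool_rot: [3.141, -0.001, 0.025]
contact_force: [1.3, 0.3, -0.7]
opening: 0.0393
grip_force: 35.0
```

Request:
jog_arm:
  plan:
    - [0,0,0,0,-0.1]
    - [0,0,0,0,0.3]
    - [0,0,0,0,0.3]
    - [0,0,0.4,0,0.3]
    - [0,0,1,0,0.3]
    - [0,0,1,0,0.3]

```text
time: 13.4
tool_pos: [0.5646, 0.0574, 0.1283]
tool_rot: [3.141, -0.012, 0.025]
contact_force: [1.0, 0.4, -0.4]
opening: 0.0595
grip_force: 0.0
```

Request:
jog_arm:
  plan:
    - [0,0,0.5,0,0]
    - [0,0,1,0,0]
    - [0,-0.5,1,0,-1]
    - [0,-1,1,0,-1]

```text
time: 13.8
tool_pos: [0.5615, -0.0227, 0.2037]
tool_rot: [3.141, -0.004, 0.028]
contact_force: [0.3, -0.6, -0.2]
opening: 0.0347
grip_force: 0.0
```

Request:
jog_arm:
  plan:
    - [0,-0.5,0,0,-1]
    - [0,-1,0,0,-1]

```text
time: 14.0
tool_pos: [0.5606, -0.104, 0.2021]
tool_rot: [3.141, -0.001, 0.025]
contact_force: [0.5, 0.1, -0.3]
opening: 0.0183
grip_force: 0.0
```

Request:
jog_arm:
  plan:
    - [0,-0.5,0,0,-1]
    - [0,-1,0,0,-1]
    - [0,-1,0,0,-1]

```text
time: 14.3
tool_pos: [0.5604, -0.1874, 0.2016]
tool_rot: [3.14, -0.0, 0.02]
contact_force: [0.6, 0.5, -0.2]
opening: 0.0006
grip_force: 0.0
```

Run:
```python
from h import *
s=snap('side');t=snap('top')
o=readout.observe(); p=o['tool_pos']; print(p,o['tool_rot'],o['opening'],o['grip_force'])
u,v=235,187
a=cv2.resize(s[v-40:v+60,u-50:u+50],(400,400),interpolation=cv2.INTER_CUBIC)
b=cv2.resize(t[110:210,190:290],(400,400),interpolation=cv2.INTER_CUBIC)
cv2.imwrite('pics/s9.png',np.hstack([a,b]))
```

```text
[ 0.56047774 -0.18323855  0.20161313] [-3.14115067e+00  2.84163809e-04  2.30132483e-02] 0.0005990673966342838 0.0
```

View pics/s9.png

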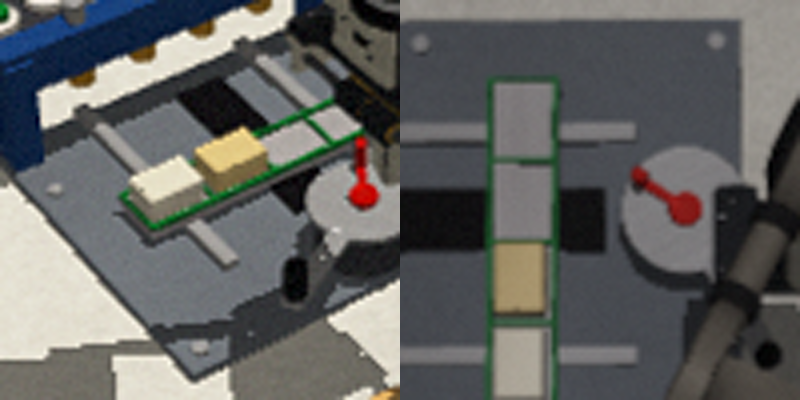

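Both bars are seated in their own pockets, clear of the lips. Now I'll measure the lever tab, pivot and knob in both views.

Run:
```python
from h import *
s=snap('side');t=snap('top')
for n,im,bx in(('top',t,(240,275,140,180)),('side',s,(265,290,175,205))):
    H=hsv(im);h,S,v=[H[...,i].astype(int) for i in range(3)]
    m=roi(((h<8)|(h>172))&(S>130),*bx); P=np.argwhere(m)[:,::-1]
    print(n,P.min(0),P.max(0),len(P))
    d=P@([1,1] if n=='top' else [0,1]); k=np.argsort(d)[:10 if n=='top' else 6]; print(P[k].tolist())
    if n=='top':
        e=P[P[:,0]>256]; print('pivot px',e.mean(0),onz('top',*e.mean(0),.070), 'tab',onz('top',*P[k].mean(0),.092))
for q in ((.638,-.0345,.096),(.616,-.07,.07)): print(proj('top',q),proj('side',q))
Hk=roi(t.max(2)<38,268,292,185,208)
```

```text
top [248 152] [264 165] 83
[[248, 152], [249, 152], [248, 153], [250, 152], [249, 153], [248, 154], [250, 153], [249, 154], [251, 153], [250, 154]]
pivot px [260.57407407 161.53703704] [ 0.6159 -0.0689  0.07  ] tab [ 0.6382 -0.0339  0.092 ]
side [272 178] [289 198] 68
[[289, 178], [274, 181], [275, 181], [274, 182], [275, 182], [276, 182]]
[249.3595648  152.83793455] [274.40983535 181.0036269 ]
[260.93887084 161.52296055] [274.95342525 194.71390223]
```

The tab and pivot agree with prediction to about 1 mm. I'll straddle the tab with half-open fingers, turned to the push direction.

Request:
jog_arm:
  plan:
    - [0.5,0.4,0,0.09,-0.13]
    - [0.97,0.8,0,0.18,-0.13]
    - [0.97,1,0,0.27,-0.13]
    - [0.97,1,0,0.307,-0.13]

```text
time: 14.9
tool_pos: [0.6391, -0.0977, 0.2014]
tool_rot: [-3.14, -0.0, 0.518]
contact_force: [-0.9, -0.2, -0.1]
opening: 0.0278
grip_force: 0.0
```

Request:
jog_arm:
  plan:
    - [0,0.5,0,0,-0.13]
    - [0,0.85,0,0,-0.13]
    - [0,0.85,-0.3,0,-0.13]
    - [0,0.85,-0.7,0,-0.13]
    - [0,0.85,-1,0,-0.13]
    - [0,0.85,-1,0,-0.13]

```text
time: 15.5
tool_pos: [0.6359, -0.0324, 0.1184]
tool_rot: [-3.137, 0.006, 0.51]
contact_force: [0.3, 0.2, -0.0]
opening: 0.0398
grip_force: 0.0
```

Request:
jog_arm:
  plan:
    - [0,0,-0.2,0,-0.13]
    - [0,0,-0.4,0,-0.13]
    - [0,0,-0.58,0,-0.13]
    - [0,0,-0.58,0,-0.13]
    - [0,0,-0.58,0,-0.13]

```text
time: 16.0
tool_pos: [0.6387, -0.0343, 0.0763]
tool_rot: [3.141, -0.001, 0.508]
contact_force: [-0.4, 0.2, 0.6]
opening: 0.04
grip_force: 0.0
```

Request:
jog_arm:
  plan:
    - [0.06,-0.11,0,0,-0.13]
    - [0.12,-0.2,0,0,-0.13]
    - [0.16,-0.28,0,0,-0.13]
    - [0.2,-0.35,0,0,-0.13]
    - [0.23,-0.41,0,0,-0.13]
    - [0.26,-0.46,0,0,-0.13]
    - [0.29,-0.51,0,0,-0.13]
    - [0.31,-0.55,0,0,-0.13]
    - [0.33,-0.58,0,0,-0.13]
    - [0.33,-0.58,0,0,-0.13]

```text
time: 17.0
tool_pos: [0.6647, -0.0816, 0.0753]
tool_rot: [3.142, 0.001, 0.507]
contact_force: [-0.6, 0.9, 0.4]
opening: 0.0401
grip_force: 0.3
```

Request:
jog_arm:
  plan:
    - [-0.15,0.25,0,0,-0.13]
    - [-0.15,0.25,0.3,0,-0.13]
    - [-0.15,0.25,1,0,-0.13]
    - [-0.15,0.25,1,0,-0.13]

```text
time: 17.4
tool_pos: [0.6562, -0.0617, 0.1624]
tool_rot: [3.133, -0.009, 0.508]
contact_force: [1.0, -0.2, 1.0]
opening: 0.0398
grip_force: 0.0
```

Request:
jog_arm:
  plan:
    - [0,-0.5,0.3,0,-0.13]
    - [0,-1,0.6,0,-0.13]
    - [0,-1,0.6,0,-0.13]

```text
time: 17.7
tool_pos: [0.6543, -0.1469, 0.2076]
tool_rot: [3.133, -0.004, 0.502]
contact_force: [-0.4, 0.1, 1.3]
opening: 0.0398
grip_force: 0.0
```

Request:
jog_arm:
  plan:
    - [0,-0.5,0,0,-0.13]
    - [0,-1,0,0,-0.13]
    - [0,-1,0,0,-0.13]

```text
time: 18.0
tool_pos: [0.6522, -0.2259, 0.2026]
tool_rot: [3.14, 0.001, 0.502]
contact_force: [0.6, 0.0, -0.2]
opening: 0.04
grip_force: 0.0
```

Run:
```python
from h import *
s=snap('side');t=snap('top')
o=readout.observe(); print(o['tool_pos'],o['tool_rot'])
a=cv2.resize(s[147:247,200:300],(400,400),interpolation=cv2.INTER_CUBIC)
b=cv2.resize(t[110:210,190:290],(400,400),interpolation=cv2.INTER_CUBIC)
cv2.imwrite('pics/s10.png',np.hstack([a,b]))
```

```text
[ 0.65259282 -0.22144051  0.20273567] [-3.14102180e+00  7.14838239e-05  5.05581587e-01]
```

View pics/s10.png

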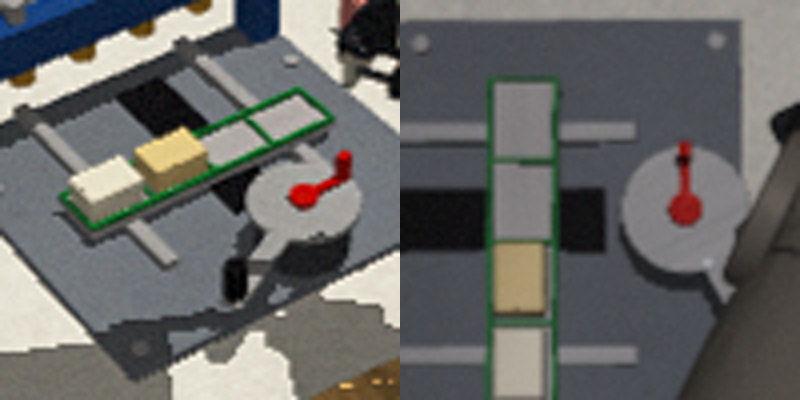

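The lever is flipped, pointing straight along +x at its other stop, and the bars are untouched. I'll compute the arc waypoints.

```bash
cat >> h.py <<'E'
def arc(a,b,n,H=(.616,-.0695),r=.13,y0=1.4,extra=1):
    P=lambda t:np.array([H[0]-r*np.cos(np.radians(t+y0)),H[1]-r*np.sin(np.radians(t+y0))])
    return [[*(((P(t)-P(a))/.08).round(3)).tolist(),0,round((t-a)/90,3)] for t in list(np.linspace(a,b,n+1)[1:])+[b]*extra]
E
python3 - <<'E'
from h import *
print(proj('side',(.5025,-.1329,.1)))
for a,b,n,e in((27.8,47,3,2),(47,16,5,0),(16,-15,5,0),(-15,-46,5,2),(-46,-15,5,0),(-15,16,5,0),(16,47,5,2)): print(a,b,arc(a,b,n,extra=e))
E
```

```text
[257.42090071 211.76371977]
27.8 47 [[0.097, -0.153, 0, np.float64(0.071)], [0.211, -0.295, 0, np.float64(0.142)], [0.34, -0.422, 0, np.float64(0.213)], [0.34, -0.422, 0, 0.213], [0.34, -0.422, 0, 0.213]]
47 16 [[-0.125, 0.124, 0, np.float64(-0.069)], [-0.236, 0.26, 0, np.float64(-0.138)], [-0.331, 0.408, 0, np.float64(-0.207)], [-0.41, 0.565, 0, np.float64(-0.276)], [-0.472, 0.729, 0, np.float64(-0.344)]]
16 -15 [[-0.043, 0.17, 0, np.float64(-0.069)], [-0.068, 0.344, 0, np.float64(-0.138)], [-0.074, 0.52, 0, np.float64(-0.207)], [-0.061, 0.695, 0, np.float64(-0.276)], [-0.029, 0.868, 0, np.float64(-0.344)]]
-15 -46 [[0.051, 0.168, 0, np.float64(-0.069)], [0.119, 0.33, 0, np.float64(-0.138)], [0.204, 0.484, 0, np.float64(-0.207)], [0.306, 0.627, 0, np.float64(-0.276)], [0.422, 0.759, 0, np.float64(-0.344)], [0.422, 0.759, 0, -0.344], [0.422, 0.759, 0, -0.344]]
-46 -15 [[-0.116, -0.132, 0, np.float64(0.069)], [-0.218, -0.275, 0, np.float64(0.138)], [-0.303, -0.429, 0, np.float64(0.207)], [-0.372, -0.591, 0, np.float64(0.276)], [-0.422, -0.759, 0, np.float64(0.344)]]
-15 16 [[-0.032, -0.173, 0, np.float64(0.069)], [-0.045, -0.348, 0, np.float64(0.138)], [-0.039, -0.524, 0, np.float64(0.207)], [-0.015, -0.698, 0, np.float64(0.276)], [0.029, -0.868, 0, np.float64(0.344)]]
16 47 [[0.062, -0.165, 0, np.float64(0.069)], [0.141, -0.322, 0, np.float64(0.138)], [0.236, -0.469, 0, np.float64(0.207)], [0.347, -0.606, 0, np.float64(0.276)], [0.472, -0.729, 0, np.float64(0.344)], [0.472, -0.729, 0, 0.344], [0.472, -0.729, 0, 0.344]]
```

Request:
jog_arm:
  plan:
    - [-0.5,0.5,0,0,-0.35]
    - [-1,1,0,0,-0.35]
    - [-1,1,0,0,-0.35]

```text
time: 18.4
tool_pos: [0.5689, -0.1357, 0.2027]
tool_rot: [-3.137, 0.002, 0.511]
contact_force: [0.0, -0.0, 0.4]
opening: 0.03
grip_force: 0.0
```

Request:
jog_arm:
  plan:
    - [-0.5,0.096,0,0,-0.35]
    - [-0.875,0.096,0,0,-0.35]
    - [-0.875,0.096,-0.5,0,-0.35]
    - [-0.875,0.096,-1,0,-0.35]
    - [-0.875,0.096,-1,0,-0.35]

```text
time: 18.9
tool_pos: [0.4996, -0.1306, 0.1197]
tool_rot: [-3.134, 0.005, 0.509]
contact_force: [-0.5, 0.5, -0.1]
opening: 0.03
grip_force: 0.0
```

Run:
```python
from h import *
s=snap('side')
o=readout.observe(); p=o['tool_pos'];print(p,o['tool_rot'],o['opening'])
print((proj('side',p)-[205,157])*6)
a=cv2.resize(s[157:257,205:305],(600,600),interpolation=cv2.INTER_CUBIC)
cv2.imwrite('pics/s11.png',a)
```

```text
[ 0.50146998 -0.13149311  0.12226409] [-3.13773145e+00  2.71999538e-03  5.08766220e-01] 0.029523776936830216
[311.27295981 297.40973938]
```

View pics/s11.png

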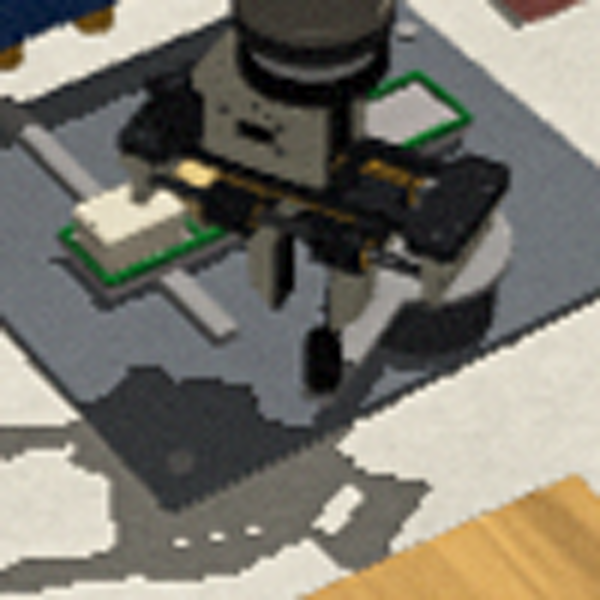

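The knob top at about (323,333) px lies under the midpoint between the fingers, within 2 mm. I'll descend, narrow the fingers and swing to the anticlockwise end.

Request:
jog_arm:
  plan:
    - [0,0,-0.2,0,-0.35]
    - [0,0,-0.4,0,-0.35]
    - [0,0,-0.62,0,-0.35]
    - [0,0,-0.63,0,-0.35]
    - [0,0,-0.63,0,-0.35]
    - [0,0,-0.63,0,-0.48]
  squeeze: 20

```text
time: 19.55
tool_pos: [0.5039, -0.1335, 0.0749]
tool_rot: [3.139, -0.002, 0.508]
contact_force: [-1.0, 0.7, -0.1]
opening: 0.0259
grip_force: 0.0
```

Request:
jog_arm:
  plan:
    - [0.097,-0.153,0,0.071,-0.48]
    - [0.211,-0.295,0,0.142,-0.48]
    - [0.34,-0.422,0,0.213,-0.48]
    - [0.34,-0.422,0,0.213,-0.48]

```text
time: 19.95
tool_pos: [0.5312, -0.1681, 0.0743]
tool_rot: [3.139, -0.001, 0.842]
contact_force: [-0.1, -0.1, 0.1]
opening: 0.0236
grip_force: 0.0
```

Request:
jog_arm:
  plan:
    - [-0.125,0.124,0,-0.069,-0.48]
    - [-0.236,0.26,0,-0.138,-0.48]
    - [-0.331,0.408,0,-0.207,-0.48]
    - [-0.41,0.565,0,-0.276,-0.48]
    - [-0.472,0.729,0,-0.344,-0.48]

```text
time: 20.45
tool_pos: [0.493, -0.1092, 0.0744]
tool_rot: [3.138, -0.003, 0.294]
contact_force: [4.5, -2.4, -1.3]
opening: 0.0238
grip_force: 2.1
```

Request:
jog_arm:
  plan:
    - [-0.043,0.17,0,-0.069,-0.48]
    - [-0.068,0.344,0,-0.138,-0.48]
    - [-0.074,0.52,0,-0.207,-0.48]
    - [-0.061,0.695,0,-0.276,-0.48]
    - [-0.029,0.868,0,-0.344,-0.48]

```text
time: 20.95
tool_pos: [0.4908, -0.0396, 0.0744]
tool_rot: [3.14, -0.004, -0.246]
contact_force: [2.3, -4.8, -0.1]
opening: 0.0239
grip_force: 2.1
```

Request:
jog_arm:
  plan:
    - [0.051,0.168,0,-0.069,-0.48]
    - [0.119,0.33,0,-0.138,-0.48]
    - [0.204,0.484,0,-0.207,-0.48]
    - [0.306,0.627,0,-0.276,-0.48]
    - [0.422,0.759,0,-0.344,-0.48]
    - [0.422,0.759,0,-0.344,-0.48]

```text
time: 21.55
tool_pos: [0.5244, 0.0222, 0.074]
tool_rot: [-3.14, -0.002, -0.782]
contact_force: [-0.2, -0.9, -1.1]
opening: 0.0239
grip_force: 0.0
```

```bash
cat >> h.py <<'E'
def lips():
    t=snap('top'); H=hsv(t);h,s,v=[H[...,i].astype(int) for i in range(3)]
    m=roi((h>40)&(h<90)&(s>80),160,238,110,165); P=np.argwhere(m)
    # upper (far) pockets' lips: columns
    c=P[:,1]; y=[onz('top',u,135,.036)[1] for u in (c.min(),c.max())]
    return len(P),y,round(sum(y)/2-.0592+.0144+.002,4)
E
python3 - <<'E'
from h import *
print(lips()); o=readout.observe(); print(o['tool_pos'],o['contact_force'])
E
```

```text
(108, [np.float64(0.091), np.float64(0.0335)], np.float64(0.0194))
[0.5237738  0.02190246 0.07370912] [ 0.29109262 -0.16615433  0.54916854]
```

The clockwise stroke clicked freely. Now wind: anticlockwise stroke, return, and anticlockwise again.

Request:
jog_arm:
  plan:
    - [-0.116,-0.132,0,0.069,-0.48]
    - [-0.218,-0.275,0,0.138,-0.48]
    - [-0.303,-0.429,0,0.207,-0.48]
    - [-0.372,-0.591,0,0.276,-0.48]
    - [-0.422,-0.759,0,0.344,-0.48]

```text
time: 22.1
tool_pos: [0.4897, -0.0383, 0.0737]
tool_rot: [-3.139, -0.001, -0.234]
contact_force: [4.1, 11.6, -0.3]
opening: 0.0241
grip_force: 5.7
```

Request:
jog_arm:
  plan:
    - [-0.032,-0.173,0,0.069,-0.48]
    - [-0.045,-0.348,0,0.138,-0.48]
    - [-0.039,-0.524,0,0.207,-0.48]
    - [-0.015,-0.698,0,0.276,-0.48]
    - [0.029,-0.868,0,0.344,-0.48]

```text
time: 22.6
tool_pos: [0.4906, -0.1069, 0.0736]
tool_rot: [-3.137, 0.001, 0.306]
contact_force: [-2.5, 11.7, 5.8]
opening: 0.0239
grip_force: 5.7
```

Request:
jog_arm:
  plan:
    - [0.062,-0.165,0,0.069,-0.48]
    - [0.141,-0.322,0,0.138,-0.48]
    - [0.236,-0.469,0,0.207,-0.48]
    - [0.347,-0.606,0,0.276,-0.48]
    - [0.472,-0.729,0,0.344,-0.48]
    - [0.472,-0.729,0,0.344,-0.48]

```text
time: 23.2
tool_pos: [0.5281, -0.1671, 0.0731]
tool_rot: [-3.138, 0.001, 0.846]
contact_force: [-2.7, 1.2, 1.1]
opening: 0.0241
grip_force: 1.6
```

Run:
```python
from h import *
print(lips()); o=readout.observe(); print(o['tool_pos'],o['contact_force'])
```

```text
(104, [np.float64(0.1261), np.float64(0.0686)], np.float64(0.0545))
[ 0.52821274 -0.16701475  0.07302336] [-4.20540242  0.84459294  1.1870466 ]
```

Each stroke advances about 35 mm, so I'll do two more full cycles.

Request:
jog_arm:
  plan:
    - [-0.125,0.124,0,-0.069,-0.48]
    - [-0.236,0.26,0,-0.138,-0.48]
    - [-0.331,0.408,0,-0.207,-0.48]
    - [-0.41,0.565,0,-0.276,-0.48]
    - [-0.472,0.729,0,-0.344,-0.48]

```text
time: 23.75
tool_pos: [0.4922, -0.1095, 0.0736]
tool_rot: [3.139, -0.002, 0.297]
contact_force: [3.6, -3.1, -2.4]
opening: 0.0238
grip_force: 2.1
```

Request:
jog_arm:
  plan:
    - [-0.043,0.17,0,-0.069,-0.48]
    - [-0.068,0.344,0,-0.138,-0.48]
    - [-0.074,0.52,0,-0.207,-0.48]
    - [-0.061,0.695,0,-0.276,-0.48]
    - [-0.029,0.868,0,-0.344,-0.48]

```text
time: 24.25
tool_pos: [0.49, -0.0398, 0.0737]
tool_rot: [3.14, -0.002, -0.243]
contact_force: [1.2, -4.9, -1.1]
opening: 0.0243
grip_force: 2.1
```

Request:
jog_arm:
  plan:
    - [0.051,0.168,0,-0.069,-0.48]
    - [0.119,0.33,0,-0.138,-0.48]
    - [0.204,0.484,0,-0.207,-0.48]
    - [0.306,0.627,0,-0.276,-0.48]
    - [0.422,0.759,0,-0.344,-0.48]
    - [0.422,0.759,0,-0.344,-0.48]

```text
time: 24.85
tool_pos: [0.524, 0.0219, 0.0734]
tool_rot: [-3.141, -0.001, -0.779]
contact_force: [-0.4, -0.1, -0.6]
opening: 0.0239
grip_force: 0.0
```

Request:
jog_arm:
  plan:
    - [-0.116,-0.132,0,0.069,-0.48]
    - [-0.218,-0.275,0,0.138,-0.48]
    - [-0.303,-0.429,0,0.207,-0.48]
    - [-0.372,-0.591,0,0.276,-0.48]
    - [-0.422,-0.759,0,0.344,-0.48]

```text
time: 25.35
tool_pos: [0.4899, -0.0382, 0.0735]
tool_rot: [-3.138, -0.002, -0.232]
contact_force: [5.4, 10.9, -1.1]
opening: 0.0239
grip_force: 5.7
```

Request:
jog_arm:
  plan:
    - [-0.032,-0.173,0,0.069,-0.48]
    - [-0.045,-0.348,0,0.138,-0.48]
    - [-0.039,-0.524,0,0.207,-0.48]
    - [-0.015,-0.698,0,0.276,-0.48]
    - [0.029,-0.868,0,0.344,-0.48]

```text
time: 25.85
tool_pos: [0.4908, -0.1071, 0.0733]
tool_rot: [-3.137, 0.0, 0.309]
contact_force: [-0.5, 12.9, 4.6]
opening: 0.0242
grip_force: 5.6
```

Request:
jog_arm:
  plan:
    - [0.062,-0.165,0,0.069,-0.48]
    - [0.141,-0.322,0,0.138,-0.48]
    - [0.236,-0.469,0,0.207,-0.48]
    - [0.347,-0.606,0,0.276,-0.48]
    - [0.472,-0.729,0,0.344,-0.48]
    - [0.472,-0.729,0,0.344,-0.48]

```text
time: 26.45
tool_pos: [0.5282, -0.1672, 0.0729]
tool_rot: [-3.138, 0.001, 0.848]
contact_force: [-3.7, 1.3, 1.1]
opening: 0.0241
grip_force: 1.5
```

Run:
```python
from h import *
print(lips()); o=readout.observe(); print(o['tool_pos'],o['contact_force'])
```

```text
(146, [np.float64(0.1677), np.float64(0.107)], np.float64(0.0946))
[ 0.52826051 -0.16710297  0.07290772] [-3.27824433  1.22624559  1.02131267]
```

Request:
jog_arm:
  plan:
    - [-0.125,0.124,0,-0.069,-0.48]
    - [-0.236,0.26,0,-0.138,-0.48]
    - [-0.331,0.408,0,-0.207,-0.48]
    - [-0.41,0.565,0,-0.276,-0.48]
    - [-0.472,0.729,0,-0.344,-0.48]

```text
time: 27.0
tool_pos: [0.4922, -0.1096, 0.0734]
tool_rot: [3.139, -0.002, 0.299]
contact_force: [2.9, -3.3, -2.8]
opening: 0.024
grip_force: 2.1
```

Request:
jog_arm:
  plan:
    - [-0.043,0.17,0,-0.069,-0.48]
    - [-0.068,0.344,0,-0.138,-0.48]
    - [-0.074,0.52,0,-0.207,-0.48]
    - [-0.061,0.695,0,-0.276,-0.48]
    - [-0.029,0.868,0,-0.344,-0.48]

```text
time: 27.5
tool_pos: [0.4899, -0.0399, 0.0735]
tool_rot: [3.141, -0.002, -0.241]
contact_force: [1.6, -4.5, -2.0]
opening: 0.0242
grip_force: 2.1
```

Request:
jog_arm:
  plan:
    - [0.051,0.168,0,-0.069,-0.48]
    - [0.119,0.33,0,-0.138,-0.48]
    - [0.204,0.484,0,-0.207,-0.48]
    - [0.306,0.627,0,-0.276,-0.48]
    - [0.422,0.759,0,-0.344,-0.48]
    - [0.422,0.759,0,-0.344,-0.48]

```text
time: 28.1
tool_pos: [0.524, 0.0218, 0.0733]
tool_rot: [-3.141, -0.001, -0.777]
contact_force: [0.9, 0.1, 0.1]
opening: 0.0239
grip_force: 0.0
```

Request:
jog_arm:
  plan:
    - [-0.116,-0.132,0,0.069,-0.48]
    - [-0.218,-0.275,0,0.138,-0.48]
    - [-0.303,-0.429,0,0.207,-0.48]
    - [-0.372,-0.591,0,0.276,-0.48]
    - [-0.422,-0.759,0,0.344,-0.48]

```text
time: 28.6
tool_pos: [0.4899, -0.0383, 0.0734]
tool_rot: [-3.138, -0.002, -0.23]
contact_force: [5.6, 10.6, -1.6]
opening: 0.0241
grip_force: 5.7
```

Request:
jog_arm:
  plan:
    - [-0.032,-0.173,0,0.069,-0.48]
    - [-0.045,-0.348,0,0.138,-0.48]
    - [-0.039,-0.524,0,0.207,-0.48]
    - [-0.015,-0.698,0,0.276,-0.48]
    - [0.029,-0.868,0,0.344,-0.48]

```text
time: 29.1
tool_pos: [0.4908, -0.1071, 0.0732]
tool_rot: [-3.137, -0.0, 0.31]
contact_force: [0.1, 11.6, 3.8]
opening: 0.0244
grip_force: 5.6
```

Request:
jog_arm:
  plan:
    - [0.062,-0.165,0,0.069,-0.48]
    - [0.141,-0.322,0,0.138,-0.48]
    - [0.236,-0.469,0,0.207,-0.48]
    - [0.347,-0.606,0,0.276,-0.48]
    - [0.472,-0.729,0,0.344,-0.48]
    - [0.472,-0.729,0,0.344,-0.48]

```text
time: 29.7
tool_pos: [0.5282, -0.1672, 0.0729]
tool_rot: [-3.138, 0.001, 0.849]
contact_force: [-3.0, 0.8, 1.6]
opening: 0.0238
grip_force: 1.5
```

Request:
jog_arm:
  plan:
    - [-0.125,0.124,0,-0.069,-0.48]
    - [-0.236,0.26,0,-0.138,-0.48]
    - [-0.331,0.408,0,-0.207,-0.48]
    - [-0.41,0.565,0,-0.276,-0.48]
    - [-0.472,0.729,0,-0.344,-0.48]

```text
time: 30.2
tool_pos: [0.4919, -0.1096, 0.0733]
tool_rot: [3.14, -0.002, 0.301]
contact_force: [3.2, -3.5, -2.5]
opening: 0.0241
grip_force: 2.1
```

Request:
jog_arm:
  plan:
    - [-0.043,0.17,0,-0.069,-0.48]
    - [-0.068,0.344,0,-0.138,-0.48]
    - [-0.074,0.52,0,-0.207,-0.48]
    - [-0.061,0.695,0,-0.276,-0.48]
    - [-0.029,0.868,0,-0.344,-0.48]

```text
time: 30.7
tool_pos: [0.4896, -0.0401, 0.0734]
tool_rot: [3.141, -0.002, -0.239]
contact_force: [1.9, -4.6, -1.1]
opening: 0.0238
grip_force: 2.1
```

Request:
jog_arm:
  plan:
    - [0.051,0.168,0,-0.069,-0.48]
    - [0.119,0.33,0,-0.138,-0.48]
    - [0.204,0.484,0,-0.207,-0.48]
    - [0.306,0.627,0,-0.276,-0.48]
    - [0.422,0.759,0,-0.344,-0.48]
    - [0.422,0.759,0,-0.344,-0.48]

```text
time: 31.3
tool_pos: [0.5237, 0.0216, 0.0732]
tool_rot: [-3.141, -0.0, -0.775]
contact_force: [-0.5, -0.6, -0.7]
opening: 0.0238
grip_force: 0.0
```

Run:
```python
from h import *
print(lips()); o=readout.observe(); print(o['tool_pos'],o['contact_force'])
t=snap('top'); s=snap('side')
cv2.imwrite('pics/s12.png',np.hstack([cv2.resize(t[95:215,150:250],(400,480),interpolation=cv2.INTER_CUBIC),cv2.resize(s[100:220,190:290],(400,480),interpolation=cv2.INTER_CUBIC)]))
```

```text
(123, [np.float64(0.2029), np.float64(0.1485)], np.float64(0.1329))
[0.52323094 0.02135306 0.07306635] [-0.7276304   0.20064502  0.20037597]
```

View pics/s12.png

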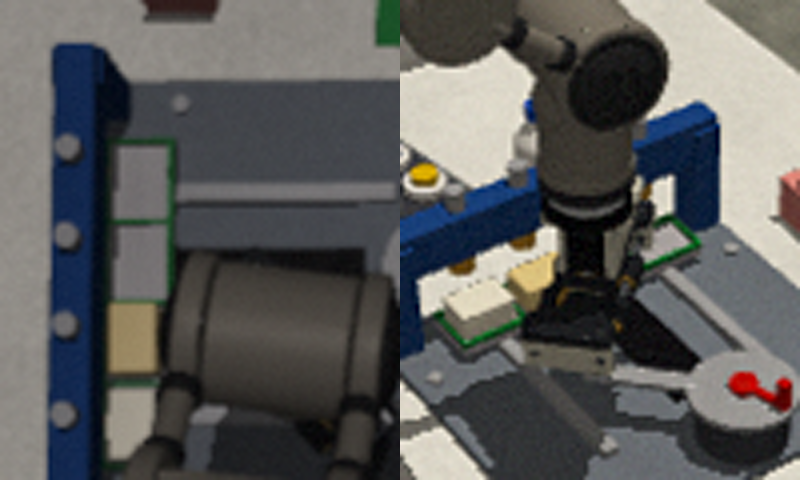

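The carriage is at about 0.129 m with the bars still seated and the lever still over, so about 31 mm remain. I'll do the first two segments of the stroke, then small force-watched steps.

Request:
jog_arm:
  plan:
    - [-0.116,-0.132,0,0.069,-0.48]
    - [-0.218,-0.275,0,0.138,-0.48]
    - [-0.303,-0.429,0,0.207,-0.48]
    - [-0.372,-0.591,0,0.276,-0.48]
    - [-0.422,-0.759,0,0.344,-0.48]

```text
time: 31.95
tool_pos: [0.49, -0.0383, 0.0733]
tool_rot: [-3.138, -0.001, -0.232]
contact_force: [5.9, 10.4, -1.9]
opening: 0.0239
grip_force: 5.7
```

Request:
jog_arm:
  plan:
    - [-0.032,-0.173,0,0.069,-0.48]
    - [-0.045,-0.348,0,0.138,-0.48]
    - [-0.039,-0.524,0,0.207,-0.48]
    - [-0.015,-0.698,0,0.276,-0.48]
    - [0.029,-0.868,0,0.344,-0.48]
    - [0.029,-0.868,0,0.344,-0.48]

```text
time: 32.55
tool_pos: [0.4913, -0.109, 0.0731]
tool_rot: [-3.14, 0.0, 0.306]
contact_force: [-1.9, 1.9, 0.9]
opening: 0.0236
grip_force: 1.2
```

Run:
```python
from h import *
print(lips()); o=readout.observe(); print(o['tool_pos'],o['contact_force'])
for a,b in ((16,22),(22,28),(28,34)): print(arc(a,b,2,extra=0))
```

```text
(64, [np.float64(0.2029), np.float64(0.1741)], np.float64(0.1457))
[ 0.4912722  -0.1089552   0.07307977] [-1.02071718  0.91493646  0.87520526]
[[0.028, -0.08, 0, np.float64(0.033)], [0.059, -0.159, 0, np.float64(0.067)]]
[[0.036, -0.077, 0, np.float64(0.033)], [0.076, -0.152, 0, np.float64(0.067)]]
[[0.044, -0.073, 0, np.float64(0.033)], [0.091, -0.144, 0, np.float64(0.067)]]
```

Request:
jog_arm:
  plan:
    - [0.028,-0.08,0,0.033,-0.48]
    - [0.059,-0.159,0,0.067,-0.48]

```text
time: 32.8
tool_pos: [0.4951, -0.1194, 0.073]
tool_rot: [-3.137, 0.001, 0.41]
contact_force: [-3.1, 11.3, 4.9]
opening: 0.0237
grip_force: 5.5
```

Request:
jog_arm:
  plan:
    - [0.018,-0.038,0,0.017,-0.48]
    - [0.036,-0.077,0,0.033,-0.48]

```text
time: 33.0
tool_pos: [0.4978, -0.1256, 0.0729]
tool_rot: [-3.136, 0.001, 0.461]
contact_force: [-3.9, 10.2, 5.1]
opening: 0.0237
grip_force: 5.4
```

Run:
```python
from h import *
print(lips()); o=readout.observe(); print(o['tool_pos'],o['contact_force'],o['grip_force'])
```

```text
(76, [np.float64(0.2029), np.float64(0.1773)], np.float64(0.1473))
[ 0.49795795 -0.12605034  0.07297685] [-3.25220027  8.7860344   4.94162212] 4.789105206727982
```

Request:
jog_arm:
  plan:
    - [0.019,-0.038,0,0.017,-0.48]
    - [0.039,-0.075,0,0.033,-0.48]

```text
time: 33.25
tool_pos: [0.5007, -0.1314, 0.0729]
tool_rot: [-3.136, 0.001, 0.513]
contact_force: [-3.8, 9.8, 6.3]
opening: 0.0239
grip_force: 5.5
```

Request:
jog_arm:
  plan:
    - [0.01,-0.018,0,0.008,-0.48]
    - [0.021,-0.037,0,0.017,-0.48]

```text
time: 33.45
tool_pos: [0.5021, -0.1341, 0.0729]
tool_rot: [-3.135, 0.002, 0.539]
contact_force: [-5.6, 11.9, 7.3]
opening: 0.0237
grip_force: 6.5
```

Request:
jog_arm:
  plan:
    - [0.011,-0.018,0,0.008,-0.48]
    - [0.022,-0.036,0,0.017,-0.48]

```text
time: 33.65
tool_pos: [0.5034, -0.1363, 0.0729]
tool_rot: [-3.134, 0.002, 0.566]
contact_force: [-5.4, 14.3, 9.2]
opening: 0.0237
grip_force: 7.9
```

Run:
```python
from h import *
print(lips()); o=readout.observe(); print(o['tool_pos'],o['contact_force'],o['grip_force'])
```

```text
(52, [np.float64(0.2029), np.float64(0.1773)], np.float64(0.1473))
[ 0.50350018 -0.1364224   0.07285005] [-6.15238785 12.42427722  8.54459412] 7.193702906370163
```

Request:
jog_arm:
  plan:
    - [0.012,-0.018,0,0.008,-0.48]
    - [0.023,-0.035,0,0.017,-0.48]
    - [0.046,-0.07,0,0.033,-0.48]

```text
time: 34.0
tool_pos: [0.5062, -0.1406, 0.0727]
tool_rot: [-3.131, 0.002, 0.618]
contact_force: [-8.7, 20.1, 11.8]
opening: 0.024
grip_force: 10.7
```

The steady force rise to about 24 N, with no further carriage motion, means the end stop is reached. I'll release, lift and look.

Request:
jog_arm:
  plan:
    - [-0.023,0.035,0,-0.017,-0.35]
    - [-0.046,0.07,0,-0.033,-0.3]
    - [-0.046,0.07,0,-0.033,-0.3]
    - [-0.046,0.07,0.4,-0.033,-0.3]
    - [-0.046,0.07,0.9,-0.033,-0.3]

```text
time: 34.5
tool_pos: [0.5045, -0.1389, 0.1442]
tool_rot: [-3.137, 0.003, 0.566]
contact_force: [0.8, -0.3, -0.6]
opening: 0.0319
grip_force: 0.0
```

Request:
jog_arm:
  plan:
    - [0,-0.4,0.4,0,-0.5]
    - [0,-1,0.8,0,-1]
    - [0,-1,0.8,0,-1]

```text
time: 34.8
tool_pos: [0.5074, -0.2241, 0.2129]
tool_rot: [3.133, -0.003, 0.563]
contact_force: [0.3, 0.4, 0.5]
opening: 0.0126
grip_force: 0.0
```

Run:
```python
from h import *
o=readout.observe(); print(o['tool_pos'],o['tool_rot'])
print(lips())
t=snap('top'); s=snap('side')
H=hsv(t);h,S,v=[H[...,i].astype(int) for i in range(3)]
K=lambda m:roi(m,90,142,170,222)
for nm,m in dict(b=(h>105)&(h<130)&(S>120),y=(h>15)&(h<32)&(S>120),g=(h>45)&(h<90)&(S>100),r=((h<6)|(h>174))&(S>120)).items():
    c=blobs(K(m))[0].reshape(-1,2); u=(c.min(0)+c.max(0))/2; print(nm,c.mean(0),u,onz('top',*c.mean(0),.059),proj('side',onz('top',*c.mean(0),.059)))
cv2.imwrite('pics/s13.png',np.hstack([cv2.resize(t[95:215,150:250],(400,480),interpolation=cv2.INTER_CUBIC),cv2.resize(s[100:220,150:250],(400,480),interpolation=cv2.INTER_CUBIC)]))
```

```text
[ 0.50737033 -0.22413308  0.21294744] [ 3.13314306e+00 -2.63398362e-03  5.62719723e-01]
(51, [np.float64(0.2029), np.float64(0.1773)], np.float64(0.1473))
b [101.45454545 186.86363636] [101.5 186.5] [0.5289 0.4247 0.059 ] [185.56596051 136.0796183 ]
y [120.5        183.81818182] [120.5 183.5] [0.5396 0.3656 0.059 ] [194.98066363 142.44149934]
g [123.         202.59090909] [123.  202.5] [0.4813 0.3548 0.059 ] [182.93608672 148.77060429]
r [103.82608696 205.69565217] [104.  205.5] [0.4705 0.4141 0.059 ] [173.52956023 142.18652807]
```

View pics/s13.png

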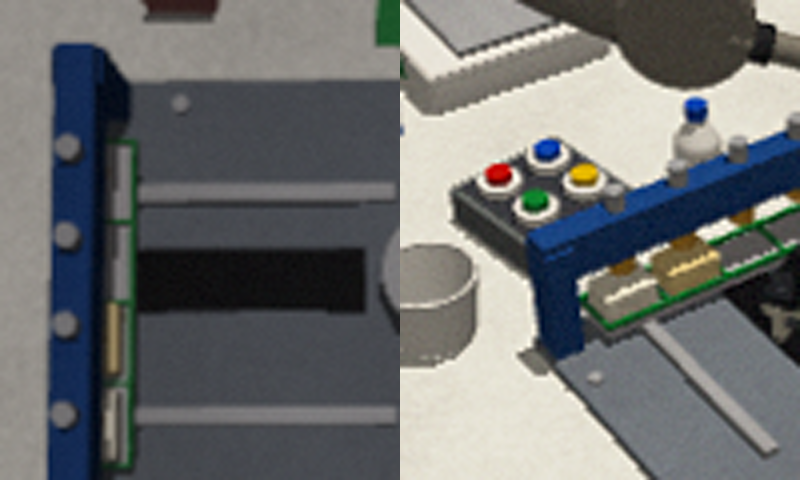

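The carriage is home: its lips are half under the beam, the rams stand over the bars and both bars are seated. The keys measure 60 mm apart, and the side view at (186.7,137.2) px for blue agrees. Now I'll travel to the blue key with shut fingers.

Request:
jog_arm:
  plan:
    - [0,0.4,0,-0.09,-1]
    - [0,0.8,0,-0.18,-1]
    - [0,1,0,-0.27,-1]
    - [0,1,0,-0.36,-1]

```text
time: 35.35
tool_pos: [0.5052, -0.1355, 0.2075]
tool_rot: [-3.139, 0.003, -0.003]
contact_force: [-0.2, 0.5, 0.5]
opening: 0.0005
grip_force: 0.0
```

Request:
jog_arm:
  plan:
    - [0,0.5,0,0,-1]
    - [0,1,0,0,-1]

```text
time: 35.55
tool_pos: [0.5049, -0.0574, 0.2073]
tool_rot: [-3.14, 0.003, -0.002]
contact_force: [0.5, 0.8, -0.2]
opening: 0.0004
grip_force: 0.0
```

Request:
jog_arm:
  plan:
    - [0,0.5,0,0,-1]
    - [0,1,0,0,-1]

```text
time: 35.75
tool_pos: [0.5046, 0.0233, 0.2075]
tool_rot: [-3.141, 0.003, 0.0]
contact_force: [1.1, 0.1, 0.3]
opening: 0.0004
grip_force: 0.0
```

Request:
jog_arm:
  plan:
    - [0,0.5,0,0,-1]
    - [0,1,0,0,-1]

```text
time: 35.95
tool_pos: [0.5044, 0.1033, 0.2075]
tool_rot: [-3.141, 0.003, 0.0]
contact_force: [1.3, -0.0, 0.2]
opening: 0.0006
grip_force: 0.0
```

Request:
jog_arm:
  plan:
    - [0,0.5,0,0,-1]
    - [0,1,0,0,-1]

```text
time: 36.15
tool_pos: [0.5042, 0.1831, 0.2075]
tool_rot: [3.141, 0.003, 0.001]
contact_force: [0.2, -0.2, -0.2]
opening: 0.0006
grip_force: 0.0
```

Request:
jog_arm:
  plan:
    - [0,0.5,0,0,-1]
    - [0,1,0,0,-1]

```text
time: 36.35
tool_pos: [0.5041, 0.2629, 0.2074]
tool_rot: [3.141, 0.003, 0.001]
contact_force: [0.9, -1.8, -0.1]
opening: 0.0005
grip_force: 0.0
```

Request:
jog_arm:
  plan:
    - [0,0.5,0,0,-1]
    - [0,1,0,0,-1]

```text
time: 36.55
tool_pos: [0.504, 0.3428, 0.2073]
tool_rot: [3.14, 0.003, 0.001]
contact_force: [0.3, 0.6, 0.3]
opening: 0.0004
grip_force: 0.0
```

Request:
jog_arm:
  plan:
    - [0.1,0.5,0,0,-1]
    - [0.28,1,0,0,-1]
    - [0.28,1,0,0,-1]

```text
time: 36.85
tool_pos: [0.5266, 0.4255, 0.2053]
tool_rot: [3.141, 0.004, 0.004]
contact_force: [-0.9, -0.5, -0.8]
opening: 0.0003
grip_force: 0.0
```

Request:
jog_arm:
  plan:
    - [0,0.05,-0.4,0,-1]
    - [0,0.05,-0.8,0,-1]
    - [0,0.05,-1,0,-1]
    - [0,0.05,-1,0,-1]
    - [0,0.05,-1,0,-1]

```text
time: 37.35
tool_pos: [0.5278, 0.4246, 0.1287]
tool_rot: [3.141, 0.001, -0.001]
contact_force: [-0.1, 0.6, 0.4]
opening: 0.0008
grip_force: 0.0
```

Run:
```python
from h import *
o=readout.observe(); print(o['tool_pos'],o['tool_rot'],o['contact_force'])
s=snap('side')
print((proj('side',o['tool_pos'])-[140,90])*6)
cv2.imwrite('pics/s14.png',cv2.resize(s[90:190,140:240],(600,600),interpolation=cv2.INTER_CUBIC))
```

```text
[0.52777987 0.42456597 0.12874661] [ 3.14072618e+00  1.40168467e-03 -7.16229433e-04] [-0.07119343  0.59905002  0.39182511]
[260.8931427  188.17770924]
```

View pics/s14.png

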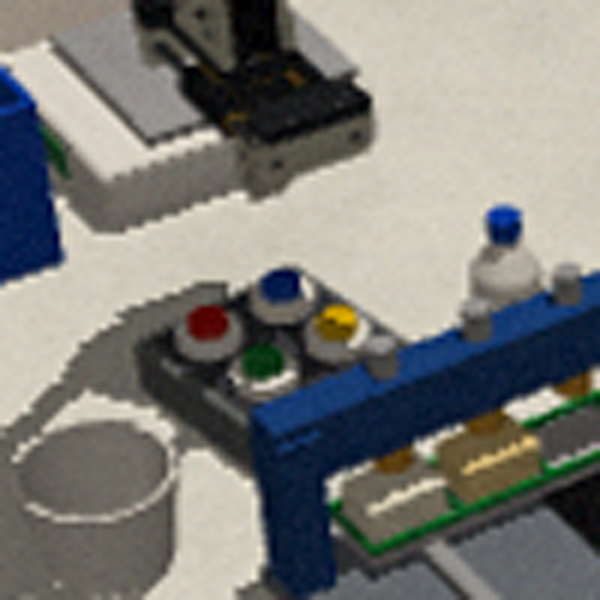

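The fingertips hang over the blue key and the red key is well clear. Pressing blue.

Request:
jog_arm:
  plan:
    - [0,0,-0.4,0,-1]
    - [0,0,-0.75,0,-1]
    - [0,0,-0.85,0,-1]
    - [0,0,-0.9,0,-1]
    - [0,0,-0.94,0,-1]
    - [0,0,-0.96,0,-1]
    - [0,0,-0.96,0,-1]

```text
time: 38.1
tool_pos: [0.5292, 0.4249, 0.0566]
tool_rot: [-3.14, -0.002, -0.001]
contact_force: [-7.6, -4.3, 15.0]
opening: 0.0004
grip_force: 7.2
```

Request:
jog_arm:
  plan:
    - [0,0,0,0,-1]
    - [0,0,0,0,-1]

```text
time: 38.3
tool_pos: [0.5292, 0.4249, 0.0566]
tool_rot: [-3.14, -0.003, -0.001]
contact_force: [-7.0, -5.6, 13.9]
opening: 0.0006
grip_force: 7.1
```

Request:
jog_arm:
  plan:
    - [0,0,-0.02,0,-1]
    - [0,0,-0.02,0,-1]

```text
time: 38.5
tool_pos: [0.5293, 0.425, 0.0564]
tool_rot: [-3.14, -0.003, -0.001]
contact_force: [-8.7, -6.8, 21.8]
opening: 0.0006
grip_force: 11.0
```

Request:
jog_arm:
  plan:
    - [0,0,0.04,0,-1]
    - [0,0,0.04,0,-1]
    - [0,0,0.04,0,-1]

```text
time: 38.8
tool_pos: [0.5299, 0.4254, 0.0567]
tool_rot: [-3.139, -0.004, -0.002]
contact_force: [-2.5, -1.2, 11.8]
opening: -0.0001
grip_force: 6.0
```

Request:
jog_arm:
  plan:
    - [0,0,0.03,0,-1]
    - [0,0,0.03,0,-1]
    - [0,0,0.03,0,-1]

```text
time: 39.1
tool_pos: [0.5298, 0.4253, 0.0574]
tool_rot: [-3.14, -0.003, -0.002]
contact_force: [1.7, 1.1, 3.4]
opening: 0.0007
grip_force: 2.2
```

Request:
jog_arm:
  plan:
    - [0,0,0.03,0,-1]
    - [0,0,0.03,0,-1]
    - [0,0,0.03,0,-1]

```text
time: 39.4
tool_pos: [0.5291, 0.4247, 0.0589]
tool_rot: [-3.141, -0.001, -0.002]
contact_force: [2.0, 2.2, 4.0]
opening: 0.0004
grip_force: 1.8
```

Request:
jog_arm:
  plan:
    - [0,0,0.03,0,-1]
    - [0,0,0.03,0,-1]
    - [0,0,0.03,0,-1]

```text
time: 39.7
tool_pos: [0.5286, 0.4243, 0.0609]
tool_rot: [3.141, 0.0, -0.002]
contact_force: [1.7, 0.5, 2.8]
opening: 0.0005
grip_force: 1.2
```

Request:
jog_arm:
  plan:
    - [0,0,0.03,0,-1]
    - [0,0,0.03,0,-1]
    - [0,0,0.03,0,-1]

```text
time: 40.0
tool_pos: [0.5281, 0.4241, 0.0629]
tool_rot: [3.14, 0.002, -0.002]
contact_force: [-0.8, 0.1, 0.5]
opening: 0.0004
grip_force: 0.0
```

Force against height shows a clean 6 mm spring stroke, with the reading at 56.7 mm when bottomed. So blue was fully down and is released; z readings here run about 3.7 mm high. Now yellow, then green.

Request:
jog_arm:
  plan:
    - [0,0,0.25,0,-1]
    - [0,0,0.5,0,-1]
    - [0.134,-0.4,0.5,0,-1]
    - [0.134,-0.74,0.5,0,-1]
    - [0.134,-0.74,0.5,0,-1]
    - [0.134,-0.74,0.5,0,-1]

```text
time: 40.6
tool_pos: [0.5393, 0.365, 0.1034]
tool_rot: [3.141, 0.001, -0.003]
contact_force: [-0.3, 0.4, -0.5]
opening: 0.0001
grip_force: 0.0
```

Request:
jog_arm:
  plan:
    - [0,0,-0.3,0,-1]
    - [0,0,-0.45,0,-1]
    - [0,0,-0.53,0,-1]
    - [0,0,-0.57,0,-1]
    - [0,0,-0.61,0,-1]
    - [0,0,-0.61,0,-1]
    - [0,0,-0.61,0,-1]

```text
time: 41.3
tool_pos: [0.5389, 0.3659, 0.0567]
tool_rot: [-3.141, 0.0, -0.001]
contact_force: [-6.2, -2.1, 9.5]
opening: 0.0005
grip_force: 5.2
```

Yellow is bottomed (56.7 mm, 9.5 N). Next I'll lift, move to green and press.

Request:
jog_arm:
  plan:
    - [0,0,0.2,0,-1]
    - [0,0,0.6,0,-1]
    - [-0.4,-0.07,0.6,0,-1]
    - [-0.73,-0.135,0.6,0,-1]
    - [-0.73,-0.135,0.6,0,-1]
    - [-0.73,-0.135,0.6,0,-1]

```text
time: 41.9
tool_pos: [0.4816, 0.355, 0.1036]
tool_rot: [-3.141, -0.002, -0.001]
contact_force: [0.2, 0.2, -0.5]
opening: 0.0002
grip_force: 0.0
```

Request:
jog_arm:
  plan:
    - [0,0,-0.3,0,-1]
    - [0,0,-0.45,0,-1]
    - [0,0,-0.53,0,-1]
    - [0,0,-0.57,0,-1]
    - [0,0,-0.605,0,-1]
    - [0,0,-0.605,0,-1]
    - [0,0,-0.605,0,-1]

```text
time: 42.6
tool_pos: [0.4814, 0.3543, 0.0566]
tool_rot: [3.141, -0.001, -0.002]
contact_force: [-4.4, -4.4, 13.5]
opening: 0.0002
grip_force: 7.1
```

Request:
jog_arm:
  plan:
    - [0,0,0.2,0,-1]
    - [0,0,0.6,0,-1]
    - [0,0,1,0,-1]
    - [0,0,1,0,-1]
    - [0,0,1,0,-1]

```text
time: 43.1
tool_pos: [0.4817, 0.3548, 0.1354]
tool_rot: [-3.14, -0.002, -0.002]
contact_force: [-0.1, -0.4, -0.3]
opening: 0.0008
grip_force: 0.0
```

Run:
```python
from h import *
o=readout.observe(); print(o['tool_pos'],o['contact_force'],o['time'])
t=snap('top');s=snap('side'); print(lips())
H=hsv(s);h,S,v=[H[...,i].astype(int) for i in range(3)]
P=np.argwhere(roi(((h<8)|(h>172))&(S>130),262,300,170,205))[:,::-1]; print('lever side px',P.min(0),P.max(0))
P=np.argwhere(roi(((h<8)|(h>172))&(S>130),240,275,140,180)if 0 else roi(((hsv(t)[...,0]<8)|(hsv(t)[...,0]>172))&(hsv(t)[...,1]>130),240,285,135,180))[:,::-1]; print('lever top px',P.min(0),P.max(0),len(P))
```

```text
[0.4816962  0.35481788 0.13537222] [-0.06301734 -0.38300382 -0.27511518] 43.1
(50, [np.float64(0.2029), np.float64(0.1773)], np.float64(0.1473))
lever side px [272 185] [287 198]
lever top px [257 145] [264 165] 77
```

All three keys bottomed in order, the carriage and lever are where they should be, and the tool is clear. Handing in.

```bash
python3 -c "
from h import *
print(ticket.hand_in())"
```

```text
the job is handed in; nothing more can be done
None
```

I handed the job in at about 43 s: both bars (white and honey; only two were there) are in their pockets, the lever is flipped, the carriage is home, and blue, yellow and green were pressed in order. The hand-in gave no verdict, and I viewed 16 pictures, two over the limit of 14.

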